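# Heft the stone boxes, sort full from spent, shut the drawer

### The arm

A 6-joint arm with a two-finger parallel gripper is mounted at the origin on the work surface. World frame = base frame: x ahead of the robot, y to its left, z up, the work surface at z = 0. Lengths are in m, angles in rad, forces in N, time in s.
With the tool pointing down it reaches from about 0.35 to 0.775 m from the base axis. Payload 5.5 kg.
Tool frame: the origin (TCP) lies midway between the tips of the shut fingers; the grasp point (between the pads) lies 19 mm behind it; z points along the fingers, y is the line along which they close (so a half turn about z gives the same grasp; the last joint's range is limited). The gripper opens to 85 mm and grips with 20 to 120 N. Pads are 22 mm wide; open, the fingers measure 114 mm over their backs; the gripper's body (76 mm by 85 mm) begins 54 mm behind the grasp point. The pads swing forward as they close: fully open they stand 13 mm farther back than shut.
Start: joints at [1.17, 0.313, 0.046, 1.304, 0, 1.431], TCP at [0.148, 0.556, 0.231] pointing down, gripper open.
Joint ranges: [-2.76, 2.76], [-0.86, 1.69], [-1.03, 1.26], [-2.2, 2.34], [-1.47, 1.5], [-3.14, 3.14]. Speed limits (rad/s): [2.57, 2.57, 3.14, 3.14, 3.14, 3.14].

### API

Orientations are given as a unit quaternion [w, x, y, z].
In Python, from workcell import ctrl gives the robot as it stands.
- The arm moves only by the tool apply_moves, never from a script. Its argument "plan" is a list of rows, each a list of 2 entries, a list of its own where there are three numbers: the shift along the world's x, y, z in m, then the turn, a rotation vector about the world's x, y, z in degrees. A call has 1 to 20 rows; each row shifts and turns the commanded pose from where the row before left it; what a row does not reach is not made up. A row lasts 1/10 s, in which the tool goes at most 50 mm and 8.59 degrees, less where a joint would pass 70% of its speed; a pose out of reach is approached as far as the arm can. A call is refused whole if a number of a shift passes 0.05 or a number of a turn 8.59, either way. A call with a gripper value outside its range is refused whole. "hand" is the finger opening in m, from 0 to 0.0854, set as the call begins (left out, the last holds). The fingers move at their own pace and stop on an object; the grip force is fixed at half the most. Time passes only in rows, so rows that do not move let the fingers close. It gives the time, the measured TCP pose, the force, the opening and the grip force at its end, in the units of the state.
- ctrl.get_state(): the state, without advancing time (a new reading comes with each control period).
- ctrl.camera(name): name is "scene" or "top" or "wrist"; returns a dict with "img" (384x512x3 uint8, red, green, blue), "fx", "fy", "cx", "cy" (pixels), "extrinsics" (4x4, takes a point from camera to world coordinates). Camera axes: x right, y up, looking along -z (the intrinsics and any distortion apply to the point x, -y, -z); pixel columns grow to the right and rows downward; lengths in m; the calibration is good to about 2 mm. The wrist camera is an equidistant fisheye: a pixel r from the principal point sees the ray r / f radians off the axis. A picture is of the moment at which its call begins. There is no depth.
- ctrl.close_job(): hands the job in; it is judged then, once.
Trained networks look in a picture, given as the dict that the camera call returned (one of the last four; its "shot" number tells which), for a name from the list of things; names that differ only in an ending like _2 or _b are one class to them, and where a whole thing is asked for, a point or a joint stands for the part that bears it (a point fixed in the world has none). Each returns a list of dicts, best first, with "p" (0 to 1); they miss things now and then, are a little off and sometimes report something else, mostly with a low value. They report only what shows in the picture. A call takes as long as a camera call. They do not tell look-alikes from the thing itself.
- ctrl.search_frame(picture, label): "box" ([centre column, centre row, width, height] in pixels, round what is visible of it).
The state is a dict: "time_s": time; "q": joint angles; "dq": joint speeds; "joint_torque": joint torques, N m; "tcp_pos": TCP position; "orientation": TCP orientation; "contact_force": force on the tool from outside, world axes, zero at the start; "wrist_torque": the same for the moment, N m; "finger_gap": finger opening in m; "grasp_force": force on a finger pad.
Only numpy, scipy, OpenCV 4.12 (cv2) and the standard library are available. Lean on these libraries where they do the work, as an engineer would, in place of code of your own. Each camera call takes 0.05 s, during which the arm holds its last target. There are 200 camera calls.

### The job

Polishing-stone boxes have come back to the receiving board; from outside you cannot tell full from spent, so go through those that are there from coarse to fine (red, yellow, green, blue) and feel each one's weight by pinching its knob and lifting just that end a little, the other end staying down. Stand every box weighing more than about half a kilo upright in the open drawer and every lighter one upright in the low blue crate, then push the drawer shut past its catch until it snaps fully home, without ramming it. Leave the other things on the bench where they are.

Things in the scene. Friction and masses are not known exactly. Their poses are not given: they have to be found in the camera images.
- box_red: plywood box, red band and red ball knob 24 mm across (centre 36 mm along box +x, 82 above the underside); body 100 (x) x 46 (y) x 60 mm high. Origin: centre of underside. Centre of mass: middle, 30 up. Weighs 150 to 850 g, new each run: over 600 g to the drawer, under 400 g to the crate, between either. Carry by the body, gripped across 46 mm. May be absent
- red_heel (a point): middle of the red box's bottom edge away from the knob (50 mm along box -x, at the underside). The knob swivels on a pin along box y: pinched along box y, the box pivots freely in the fingers; tip the knob end up 4 to 20 degrees, kept 0.3 s, this edge staying down (under 10 mm above the bench). Order of grits: red, yellow, green, blue
- box_yellow: plywood box, yellow band and yellow ball knob 24 mm across (centre 36 mm along box +x, 82 above the underside); body 100 (x) x 46 (y) x 60 mm high. Origin: centre of underside. Centre of mass: middle, 30 up. Weighs 150 to 850 g, new each run: over 600 g to the drawer, under 400 g to the crate, between either. Carry by the body, gripped across 46 mm. May be absent
- yellow_heel (a point): middle of the yellow box's bottom edge away from the knob (50 mm along box -x, at the underside). The knob swivels on a pin along box y: pinched along box y, the box pivots freely in the fingers; tip the knob end up 4 to 20 degrees, kept 0.3 s, this edge staying down (under 10 mm above the bench). Order of grits: red, yellow, green, blue
- box_green: plywood box, green band and green ball knob 24 mm across (centre 36 mm along box +x, 82 above the underside); body 100 (x) x 46 (y) x 60 mm high. Origin: centre of underside. Centre of mass: middle, 30 up. Weighs 150 to 850 g, new each run: over 600 g to the drawer, under 400 g to the crate, between either. Carry by the body, gripped across 46 mm. May be absent
- green_heel (a point): middle of the green box's bottom edge away from the knob (50 mm along box -x, at the underside). The knob swivels on a pin along box y: pinched along box y, the box pivots freely in the fingers; tip the knob end up 4 to 20 degrees, kept 0.3 s, this edge staying down (under 10 mm above the bench). Order of grits: red, yellow, green, blue
- box_blue: plywood box, blue band and blue ball knob 24 mm across (centre 36 mm along box +x, 82 above the underside); body 100 (x) x 46 (y) x 60 mm high. Origin: centre of underside. Centre of mass: middle, 30 up. Weighs 150 to 850 g, new each run: over 600 g to the drawer, under 400 g to the crate, between either. Carry by the body, gripped across 46 mm. May be absent
- blue_heel (a point): middle of the blue box's bottom edge away from the knob (50 mm along box -x, at the underside). The knob swivels on a pin along box y: pinched along box y, the box pivots freely in the fingers; tip the knob end up 4 to 20 degrees, kept 0.3 s, this edge staying down (under 10 mm above the bench). Order of grits: red, yellow, green, blue
- board: fixed flat grey receiving board, 320 x 280 x 4 mm thick, left or right of the drawer; the boxes start on it. Origin: centre of its underside
- crate: fixed low open blue crate, 245 (x) x 180 (y) x 30 mm high outside, walls and floor 5 mm; across the drawer from the board. Origin: centre of its underside. Holds four boxes, two by two, long sides along x (centres at x -56 and 56, y -38 and 38), none stacked; box centres count within 85 mm of its middle in x, 70 in y
- drawer: steel drawer. Origin: z = 0, at the inner face of the drawer's front; x points into the cabinet (the way to push). Inside: x 0 to 225, y -81 to 81 mm, floor at z 19, side and back walls up to 47, front up to 101. Holds four boxes, two by two, long sides along x (centres x 56 and 168, y -38 and 38), upright; centres count in x 40 to 190, y -65 to 65
- cabinet: fixed grey cabinet of the drawer, 280 deep (x, away from the robot) x 210 wide x 130 mm high. Origin: foot of its front face, at bench level. With the drawer open as at the start all its inside lies in front of the cabinet; the opening passes upright boxes, not toppled or stacked ones
- drawer_front (a point): place to push: middle of the outer side of the drawer's green front panel (206 wide, 12 thick, top at 101 mm), 85 mm above the bench
- drawer_home (a point): where drawer_front lies when the drawer is home. Drawer opening = distance from drawer_front to it: 258 to 274 mm at the start. A sprung roller catch sits inside the cabinet. It runs with about 1 N; 15 mm from home the catch resists with a peak of about 8 to 10 N, is passed at 6 mm, then pulls the drawer home and holds it. Home: within 4 mm. Over 45 N on the front is ramming
- charcoal_a: bystander: black charcoal block 40 x 70 x 35 (mm); leave it (more than 60 mm from its place fails)
- charcoal_b: bystander: black charcoal block 40 x 60 x 30 (mm); leave it (more than 60 mm from its place fails)
- charcoal_c: bystander: black charcoal stick 60 x 28 x 22 (mm); leave it (more than 60 mm from its place fails)
- hone: bystander: grey hone stick 70 x 22 x 18 (mm); leave it (more than 60 mm from its place fails)
Mind the look-alikes: they are no part of the job. What is shaped like the box_green but orange is not meant.

How it is judged:
By the outcome, as a careful person would: the job done as asked, in the order asked, and still so for the second after the job is handed in, with the robot touching nothing.
Of box_red, box_yellow, box_green, box_blue only 3 to 4 are there at a start; the rules pass over those that are not, and their reading is None.
At some moment in a run one of box_red, box_yellow, box_green, box_blue may be knocked a few centimetres aside while the robot is not near it.
It also fails if it takes over 210 s, if anything falls off the work surface, if the arm or the gripper's body presses on something with over 40 N, if the wrist force passes 120 N, or if a joint passes its speed limit or range.

## Working session

There is one attempt and no reset: what is moved stays moved. The work goes in short steps, Python scripts to look and compute and a tool call to move; the robot and the scene stay as the last step left them, time stands still between calls to the robot, and variables do not carry over. Pictures are saved under pics/ and viewed, at most 16 in all, crops included, and the job is handed in when it is done.

Besides the shell and the picture viewer there is one more tool, called after "Call:" as name([rows], argument=value, ...), one row to a line, values as JSON. apply_moves: Moves the arm, as the interface text tells. Its arguments: {"type":"object","properties":{"plan":{"type":"array"},"hand":{"type":"number"}},"required":["plan"]}

```bash
mkdir -p pics; ls; cat > h.py <<'E'
from workcell import ctrl
import numpy as np, cv2
def save(p,n): cv2.imwrite('pics/'+n+'.png',p['img'][:,:,::-1])
def proj(p,X):
    E=np.array(p['extrinsics']); c=(np.array(X)-E[:3,3])@E[:3,:3]
    return p['fx']*c[...,0]/-c[...,2]+p['cx'], p['fy']*-c[...,1]/-c[...,2]+p['cy']
def pt(p,u,v,z,fish=False):
    E=np.array(p['extrinsics']); a=(u-p['cx'])/p['fx']; b=(v-p['cy'])/p['fy']
    if fish:
        r=np.hypot(a,b); s=np.sin(r)/max(r,1e-9); d=np.array([a*s,-b*s,-np.cos(r)])
    else: d=np.array([a,-b,-1])
    d=E[:3,:3]@d; o=E[:3,3]; return o+d*(z-o[2])/d[2]
E
python3 - <<'E'
from h import *
t=ctrl.camera('top'); s=ctrl.camera('scene')
save(t,'t0');save(s,'s0')
for n in ['box_red','box_yellow','box_green','box_blue','board','crate','drawer','cabinet','drawer_front']:
    for nm,p in(('top',t),('scene',s)):
        for r in ctrl.search_frame(p,n)[:3]:
            print(n,nm,round(r['p'],2),np.round(r['box'],0),np.round(pt(p,r['box'][0],r['box'][1],0.03),3))
print(t['extrinsics'],t['fx'],t['cx'],t['cy']); print(ctrl.get_state())
E
```

```text
pics
box_red top 0.63 [103. 208.  28.  45.] [0.415 0.371 0.03 ]
box_red top 0.5 [241. 150.  88. 104.] [0.575 0.022 0.03 ]
box_red scene 0.92 [361. 169.  32.  36.] [0.414 0.375 0.03 ]
box_red scene 0.5 [387. 198.  36.  42.] [0.557 0.383 0.03 ]
box_red scene 0.42 [182. 314.  24.  25.] [ 0.771 -0.24   0.03 ]
box_yellow top 0.69 [152. 156.  29.  45.] [0.556 0.254 0.03 ]
box_yellow top 0.22 [150. 203.  25.  44.] [0.43  0.251 0.03 ]
box_yellow scene 0.9 [347. 207.  34.  40.] [0.558 0.254 0.03 ]
box_yellow scene 0.19 [386. 197.  34.  37.] [0.552 0.381 0.03 ]
box_green top 0.94 [119. 285.  50.  31.] [0.225 0.315 0.03 ]
box_green top 0.55 [106. 155.  32.  46.] [0.555 0.374 0.03 ]
box_green scene 0.88 [321. 139.  27.  38.] [0.217 0.324 0.03 ]
box_green scene 0.75 [387. 197.  38.  44.] [0.554 0.383 0.03 ]
box_blue top 0.79 [148. 205.  31.  44.] [0.426 0.255 0.03 ]
box_blue top 0.73 [131. 184. 114. 124.] [0.481 0.304 0.03 ]
box_blue scene 0.84 [328. 177.  30.  34.] [0.419 0.259 0.03 ]
board top 0.88 [131. 184. 117. 119.] [0.479 0.303 0.03 ]
board top 0.4 [105. 153.  29.  44.] [0.561 0.377 0.03 ]
[... 1147 characters left out ...]
ay([ 1.17038737e+00,  3.13208414e-01,  4.61048948e-02,  1.30362292e+00,
       -2.07043745e-05,  1.43121349e+00]), 'dq': array([ 5.80331066e-04,  5.71369845e-05,  9.01978642e-05,  8.58438548e-04,
       -3.92609591e-04,  9.38453929e-04]), 'joint_torque': array([-7.31185937e-04, -4.80475008e+01,  2.98817772e+01,  2.25913873e-04,
       -1.72571245e-04,  2.36543841e-06]), 'tcp_pos': array([0.14829885, 0.55558037, 0.2313204 ]), 'orientation': array([1.92970111e-05, 1.30043705e-01, 9.91508262e-01, 3.09144433e-05]), 'contact_force': array([ 0.09978421, -0.63779534, -0.2445103 ]), 'wrist_torque': array([ 0.00407078, -0.01382988, -0.01259914]), 'grasp_force': 0.0, 'finger_gap': 0.08534396562796862}
```

```bash
python3 -c "
import cv2,numpy as np
a=cv2.imread('pics/t0.png');cv2.imwrite('pics/t0b.png',cv2.resize(a,(800,600),interpolation=cv2.INTER_CUBIC))"
```

```text
(no output)
```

View pics/t0b.png

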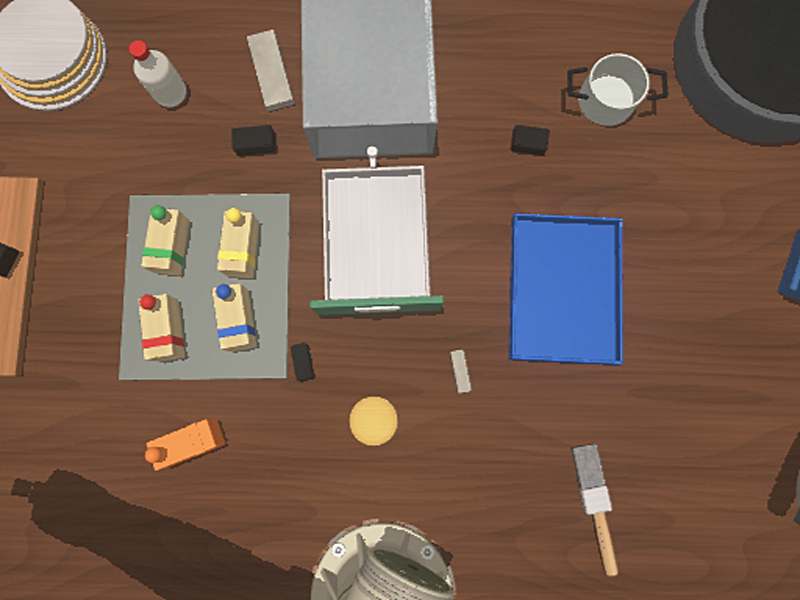

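View pics/s0.png

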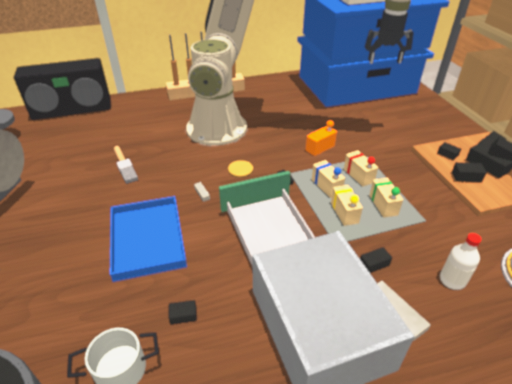

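The pictures show all four boxes on the board, knob ends away from the robot (800-px picture: red knob 148,301; yellow 233,215; green 158,212; blue 223,291). The drawer is at 375,235, the crate at 567,290, and the orange look-alike at 185,443. Next I'll fit the poses.

```bash
cat >> h.py <<'E'
from scipy.optimize import minimize
HUE={'red':(0,6),'yellow':(25,34),'green':(55,80),'blue':(100,125)}
G0={'red':(.415,.37),'yellow':(.557,.254),'green':(.555,.376),'blue':(.424,.256)}
def boxpts(x,y,th,z0=.004):
    c,s=np.cos(th),np.sin(th); R=np.array([[c,-s],[s,c]])
    P=np.array([[a*.05,b*.023,h] for a in(-1,1) for b in(-1,1) for h in(0,.06)])
    u=np.random.RandomState(0).randn(60,3);u/=np.linalg.norm(u,axis=1)[:,None]
    K=u*.012+[.036,0,.082]
    f=lambda Q:np.c_[Q[:,:2]@R.T+[x,y],Q[:,2]+z0]
    return f(P),f(K)
def mask(p,P,K,k=4):
    m=np.zeros((384*k,512*k),np.uint8)
    for Q in(P,K):
        u,v=proj(p,Q); h=cv2.convexHull(np.c_[u,v].astype(np.float32))
        cv2.fillConvexPoly(m,np.round((h+.5)*k*16).astype(np.int32),255,shift=4)
    return cv2.resize(m,(512,384),interpolation=cv2.INTER_AREA)/255.
def fit(pics,g,th0=0,z0=.004):
    obs=[]
    for p in pics:
        hsv=cv2.cvtColor(p['img'],cv2.COLOR_RGB2HSV)
        o=((hsv[...,1]>70)&(hsv[...,2]>70)).astype(float)
        u,v=proj(p,np.array([g[0],g[1],.04])); w=np.zeros((384,512)); cv2.circle(w,(int(u),int(v)),34 if p['fx']>0 else 30,1,-1)
        n,l,st,ce=cv2.connectedComponentsWithStats(o.astype(np.uint8))
        o=(l==np.bincount(l[int(v)-5:int(v)+6,int(u)-5:int(u)+6].ravel()*(o[int(v)-5:int(v)+6,int(u)-5:int(u)+6].ravel()>0).astype(int),minlength=n)[1:].argmax()+1).astype(float)
        obs.append((p,o))
    def cost(q): return sum(np.abs(mask(p,*boxpts(*q,z0))-o).sum()/o.sum() for p,o in obs)
    best=None
    for t in(-.25,0,.25):
        r=minimize(cost,[g[0],g[1],th0+t],method='Nelder-Mead',options=dict(initial_simplex=np.array([[g[0],g[1],th0+t]]*4)+[[0,0,0],[.015,0,0],[0,.015,0],[0,0,.2]],xatol=1e-4,fatol=1e-4))
        if best is None or r.fun<best.fun: best=r
    return np.round(np.r_[best.x[:2]*1000,np.degrees(best.x[2]),best.fun],2)
E
python3 - <<'E'
from h import *
t=ctrl.camera('top'); s=ctrl.camera('scene')
for c in G0: print(c,fit([t],G0[c]),fit([t,s],G0[c]))
k=.64
f=lambda u,v,z:np.round(pt(t,u*k,v*k,z)[:2],3)
print('rim back',f(323,170,.047),f(424,167,.047),'front top outer',f(312,302,.101),f(442,297,.101),'cab front top',f(304,124,.13),f(436,121,.13))
print('crate top corners',*[f(a,b,.03) for a,b in((514,214),(622,218),(621,364),(510,359))])
hsv=cv2.cvtColor(t['img'],cv2.COLOR_RGB2HSV); m=cv2.inRange(hsv,(100,120,60),(125,255,255)); m[:,:300]=0;m[:,420:]=0
r=cv2.minAreaRect(cv2.findNonZero(m)); print(r,[np.round(pt(t,a,b,.03)[:2],3) for a,b in cv2.boxPoints(r)])
E
```

```text
red [4.1172e+02 3.6927e+02 1.1270e+01 7.0000e-02] [411.69 369.32  11.2    1.06]
yellow [ 5.5413e+02  2.5197e+02 -3.0500e+00  6.0000e-02] [ 5.5257e+02  2.5195e+02 -2.5700e+00  4.9000e-01]
green [ 5.5567e+02  3.7397e+02 -4.5300e+00  6.0000e-02] [555.66 373.97  -4.53   1.06]
blue [4.3082e+02 2.5091e+02 1.2400e+01 1.0000e-01] [431.88 251.68  12.72   0.87]
rim back [0.681 0.114] [ 0.69  -0.056] front top outer [0.449 0.115] [ 0.461 -0.085] cab front top [0.726 0.136] [ 0.735 -0.071]
crate top corners [ 0.616 -0.209] [ 0.613 -0.39 ] [ 0.369 -0.38 ] [ 0.373 -0.2  ]
((362.195068359375, 184.8339385986328), (71.60082244873047, 95.0848617553711), 1.2188751697540283) [array([ 0.368, -0.198]), array([ 0.617, -0.205]), array([ 0.617, -0.392]), array([ 0.369, -0.378])]
```

Call:
apply_moves([
  [[0.03,-0.018,-0.006],[0,0,2.62]],
  [[0.03,-0.018,-0.006],[0,0,2.62]],
  [[0.03,-0.018,-0.006],[0,0,2.62]],
  [[0.03,-0.018,-0.006],[0,0,2.62]],
  [[0.03,-0.018,-0.006],[0,0,2.62]],
  [[0.03,-0.018,-0.006],[0,0,2.62]],
  [[0.03,-0.018,-0.006],[0,0,2.62]],
  [[0.03,-0.018,-0.006],[0,0,2.62]],
  [[0.03,-0.018,-0.006],[0,0,2.62]],
  [[0.03,-0.018,-0.006],[0,0,2.62]],
  [[0,0,0],[0,0,0]],
  [[0,0,0],[0,0,0]],
], hand=0.05)

```text
time_s: 2.3
tcp_pos: [0.4486, 0.375, 0.1709]
orientation: [-0.001, -0.097, 0.995, 0.0]
contact_force: [-0.0, -0.3, 0.3]
finger_gap: 0.0498
grasp_force: 0.0
```

```bash
cat >> h.py <<'E'
from scipy.spatial.transform import Rotation as Ro
def st():
    s=ctrl.get_state(); w,x,y,z=s['orientation']; R=Ro.from_quat([x,y,z,w]).as_matrix()
    yaw=np.degrees(np.arctan2(-R[0,1],R[1,1])); yaw=(yaw+90)%180-90
    tilt=R[:,2]
    print('t',round(s['time_s'],1),'tcp mm',np.round(s['tcp_pos']*1000,1),'yaw',round(yaw,2),'tz',np.round(tilt,3),'F',np.round(s['contact_force'],2),'gap',round(s['finger_gap']*1000,1),'gf',round(s['grasp_force'],1),'q',np.round(s['q'],2)); return s,yaw
def go(x,y,z,yaw):
    s,yw=st(); print('delta mm',np.round(np.array([x,y,z])*1000-s['tcp_pos']*1000,1),'dyaw',round((yaw-yw+90)%180-90,2))
def wpt(p,c,z):
    hsv=cv2.cvtColor(p['img'],cv2.COLOR_RGB2HSV); lo,hi=HUE[c]
    m=cv2.inRange(hsv,(lo,110,60),(hi,255,255)); n,l,s,ce=cv2.connectedComponentsWithStats(m)
    for i in np.argsort(-s[1:,4])[:4]+1: print(c,s[i,4],np.round(ce[i]),np.round(pt(p,*ce[i],z,True)[:2]*1000,1))
E
python3 - <<'E'
from h import *
w=ctrl.camera('wrist'); save(w,'w1'); wpt(w,'red',.086); go(.447,.3763,.070,11.27)
E
```

```text
red 879 [251. 116.] [385.3 363.7]
red 623 [250. 194.] [446.2 375.1]
red 1 [187.  38.] [333.6 304.6]
red 1 [145.  34.] [333.7 270.1]
t 2.4 tcp mm [448.  375.5 171.3] yaw 11.21 tz [-0.001  0.    -1.   ] F [ 0.03  0.73 -0.26] gap 49.9 gf 0.0 q [ 0.56  0.36 -0.04  1.17  0.    0.36]
delta mm [  -1.     0.8 -101.3] dyaw 0.06
```

View pics/w1.png

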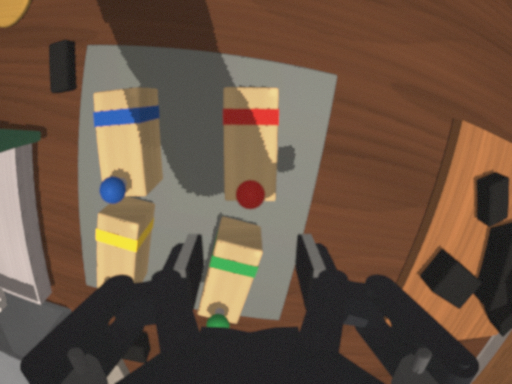

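The wrist view shows the red knob at (250,194), which agrees with the fit. Descending to pinch it.

Call:
apply_moves([
  [[-0.0015,0,-0.02],[0,0,0]],
  [[0,0,-0.02],[0,0,0]],
  [[0,0,-0.02],[0,0,0]],
  [[0,0,-0.02],[0,0,0]],
  [[0,0,-0.021],[0,0,0]],
  [[0,0,0],[0,0,0]],
  [[0,0,0],[0,0,0]],
  [[0,0,0],[0,0,0]],
])

```text
time_s: 3.15
tcp_pos: [0.4471, 0.3766, 0.0719]
orientation: [0.001, -0.099, 0.995, 0.001]
contact_force: [-0.3, 0.6, -0.7]
finger_gap: 0.0503
grasp_force: 0.0
```

```bash
cat >> h.py <<'E'
def force(n=8):
    F=[];T=[]
    for i in range(n): ctrl.camera('wrist'); s=ctrl.get_state(); F.append(s['contact_force']);T.append(s['joint_torque'][:3])
    print('F mean',np.round(np.mean(F,0),2),'sd',np.round(np.std(F,0),2),'tau',np.round(np.mean(T,0),2)); return np.mean(F,0)
E
python3 -c "
from h import *
force();go(.4465,.3757,.07,11.27)"
```

```text
F mean [-0.06  0.37 -0.27] sd [0.57 0.41 0.55] tau [  0.08 -50.81  26.59]
t 3.5 tcp mm [447.  375.6  70.6] yaw 11.25 tz [ 0.  0. -1.] F [ 0.94  1.   -0.23] gap 49.9 gf 0.0 q [ 0.56  0.42 -0.2   0.95  0.    0.37]
delta mm [-0.5  0.1 -0.6] dyaw 0.02
```

Call:
apply_moves([
  [[0,0,0],[0,0,0]],
  [[0,0,0],[0,0,0]],
  [[0,0,0],[0,0,0]],
  [[0,0,0],[0,0,0]],
  [[0,0,0],[0,0,0]],
], hand=0.01)

```text
time_s: 4.05
tcp_pos: [0.4469, 0.3754, 0.0706]
orientation: [0.0, -0.098, 0.995, -0.0]
contact_force: [-0.9, -2.7, 4.6]
finger_gap: 0.0209
grasp_force: 58.6
```

Call:
apply_moves([
  [[0,0,0],[0,0,0]],
  [[0,0,0],[0,0,0]],
  [[-0.0005,0,-0.0035],[0,0,0]],
  [[0,0,0],[0,0,0]],
], hand=0.05)

```text
time_s: 4.45
tcp_pos: [0.4458, 0.3755, 0.0661]
orientation: [-0.0, -0.098, 0.995, -0.0]
contact_force: [-0.4, -0.5, -0.7]
finger_gap: 0.05
grasp_force: 0.0
```

Call:
apply_moves([
  [[0,0,0],[0,0,0]],
  [[0,0,0],[0,0,0]],
  [[0,0,0],[0,0,0]],
  [[0,0,0],[0,0,0]],
  [[0,0,0],[0,0,0]],
], hand=0.01)

```text
time_s: 4.95
tcp_pos: [0.4463, 0.3754, 0.067]
orientation: [0.0, -0.098, 0.995, -0.0]
contact_force: [-0.3, -2.0, 2.5]
finger_gap: 0.0209
grasp_force: 58.6
```

```bash
python3 -c "
from h import *
force();w=ctrl.camera('wrist');save(w,'w2');st()"
```

```text
F mean [-0.65 -2.73  3.07] sd [0.61 0.81 0.5 ] tau [  0.93 -49.35  26.53]
t 5.4 tcp mm [446.3 375.5  67. ] yaw 11.26 tz [ 0. -0. -1.] F [-1.12 -3.43  4.23] gap 21.0 gf 58.8 q [ 0.56  0.43 -0.21  0.94 -0.    0.37]
```

View pics/w2.png

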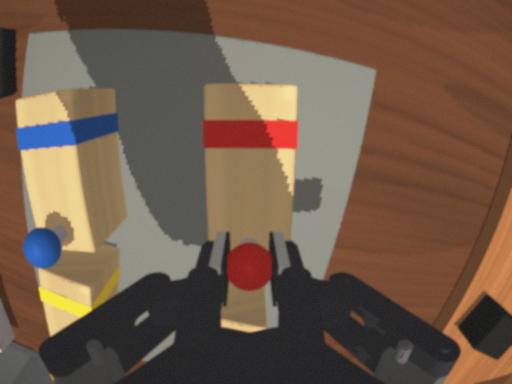

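The pinch is good: the red knob is between the pads at (248,267). Tipping it now.

Call:
apply_moves([
  [[-0.003,-0.0006,0.0027],[0,0,0]],
  [[-0.003,-0.0006,0.0027],[0,0,0]],
  [[-0.003,-0.0006,0.0027],[0,0,0]],
  [[-0.003,-0.0006,0.0027],[0,0,0]],
  [[-0.003,-0.0006,0.0029],[0,0,0]],
  [[0,0,0],[0,0,0]],
  [[0,0,0],[0,0,0]],
])

```text
time_s: 6.1
tcp_pos: [0.431, 0.3726, 0.0805]
orientation: [-0.0, -0.098, 0.995, 0.0]
contact_force: [2.5, -0.7, -2.5]
finger_gap: 0.0206
grasp_force: 58.7
```

```bash
python3 -c "
from h import *
force(12);st();s=ctrl.camera('scene');cv2.imwrite('pics/s2.png',cv2.resize(s['img'][120:260,280:440,::-1],None,fx=4,fy=4,interpolation=2))"
```

```text
F mean [ 1.7   0.03 -2.06] sd [0.31 0.39 0.53] tau [  0.68 -50.28  26.61]
t 6.7 tcp mm [431.2 372.6  80.4] yaw 11.26 tz [-0.  0. -1.] F [ 1.7  -0.1  -2.73] gap 20.6 gf 58.7 q [ 0.57  0.39 -0.22  0.95  0.    0.38]
```

View pics/s2.png

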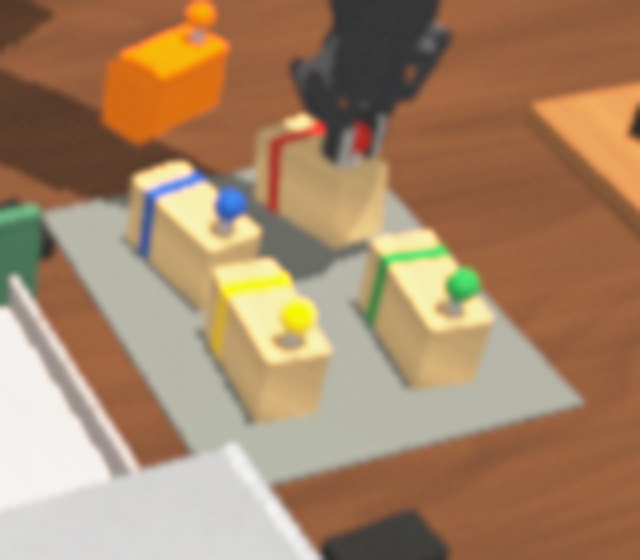

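Call:
apply_moves([
  [[0.002,0.0004,0],[0,0,0]],
  [[0,0,0],[0,0,0]],
  [[0,0,0],[0,0,0]],
])

```text
time_s: 7.05
tcp_pos: [0.4324, 0.3726, 0.0798]
orientation: [-0.001, -0.098, 0.995, -0.0]
contact_force: [-0.4, -0.2, -4.6]
finger_gap: 0.0212
grasp_force: 58.8
```

```bash
python3 -c "
from h import *
force(12);st()"
```

```text
F mean [-1.07 -0.4  -5.75] sd [0.57 0.56 0.53] tau [ -0.24 -52.73  29.35]
t 7.7 tcp mm [433.3 373.   80.5] yaw 11.26 tz [-0.  0. -1.] F [-0.82  0.66 -5.56] gap 21.1 gf 58.9 q [ 0.57  0.39 -0.22  0.96  0.    0.37]
```

Red comes to about 6.4 N (0.65 kg), so it goes in the drawer. Lowering it and re-gripping by the body.

Call:
apply_moves([
  [[0.003,0.0006,-0.0027],[0,0,0]],
  [[0.003,0.0006,-0.0027],[0,0,0]],
  [[0.003,0.0006,-0.0027],[0,0,0]],
  [[0.003,0.0006,-0.0027],[0,0,0]],
  [[0.001,0.0002,-0.0027],[0,0,0]],
  [[0,0,0],[0,0,0]],
])

```text
time_s: 8.25
tcp_pos: [0.4479, 0.3759, 0.0674]
orientation: [0.001, -0.098, 0.995, 0.0]
contact_force: [2.8, -0.7, -1.5]
finger_gap: 0.0209
grasp_force: 59.2
```

Call:
apply_moves([
  [[0,0,0],[0,0,0]],
  [[0,0,0],[0,0,0]],
  [[0,0,0.01],[0,0,0]],
  [[0,0,0.03],[0,0,0]],
  [[0,0,0.03],[0,0,0]],
  [[0,0,0],[0,0,0]],
  [[0,0,0],[0,0,0]],
], hand=0.066)

```text
time_s: 8.95
tcp_pos: [0.4469, 0.3762, 0.1387]
orientation: [0.001, -0.098, 0.995, 0.001]
contact_force: [0.2, -0.6, -0.4]
finger_gap: 0.0661
grasp_force: 0.0
```

```bash
python3 -c "
from h import *
t=ctrl.camera('top')
w=ctrl.camera('wrist');wpt(w,'red',.086);wpt(w,'red',.064)
for c in ('yellow','green','blue'): print(c,fit([t],G0[c]))
x,y=.4117,.3693
go(x,y,.033,11.27)"
```

```text
red 1185 [249. 125.] [386.7 363.9]
red 823 [249. 215.] [448.2 375.9]
red 1 [135.   2.] [314.7 271.3]
red 1 [128.   8.] [319.3 267.1]
red 1185 [249. 125.] [388.7 364.3]
red 823 [249. 215.] [457.2 377.7]
red 1 [135.   2.] [308.4 261.1]
red 1 [128.   8.] [313.6 256.4]
yellow [ 5.5413e+02  2.5197e+02 -3.0500e+00  6.0000e-02]
green [ 5.5564e+02  3.7421e+02 -4.7500e+00  8.0000e-02]
blue [4.3085e+02 2.5093e+02 1.2290e+01 1.0000e-01]
t 9.1 tcp mm [445.7 375.3 136.6] yaw 11.26 tz [-0.001 -0.    -1.   ] F [-0.09 -0.15 -0.34] gap 65.9 gf 0.0 q [ 0.56  0.37 -0.11  1.09  0.    0.37]
delta mm [ -34.    -6.  -103.6] dyaw 0.01
```

Call:
apply_moves([
  [[-0.0165,-0.003,0],[0,0,0]],
  [[-0.0165,-0.003,0],[0,0,0]],
  [[0,0,-0.02],[0,0,0]],
  [[0,0,-0.02],[0,0,0]],
  [[0,0,-0.02],[0,0,0]],
  [[0,0,-0.02],[0,0,0]],
  [[0,0,-0.023],[0,0,0]],
  [[0,0,0],[0,0,0]],
  [[0,0,0],[0,0,0]],
])

```text
time_s: 9.95
tcp_pos: [0.4123, 0.369, 0.0332]
orientation: [-0.001, -0.098, 0.995, -0.001]
contact_force: [-1.0, -0.3, 0.8]
finger_gap: 0.0659
grasp_force: 0.0
```

Call:
apply_moves([
  [[0,0,0],[0,0,0]],
  [[0,0,0],[0,0,0]],
  [[0,0,0],[0,0,0]],
  [[0,0,0.02],[0,0,0]],
  [[0,0,0.03],[0,0,0]],
  [[0,0,0.03],[0,0,0]],
  [[0,0,0.03],[0,0,0]],
  [[0,0,0],[0,0,0]],
  [[0,0,0],[0,0,0]],
  [[0,0,0],[0,0,0]],
], hand=0.03)

```text
time_s: 10.95
tcp_pos: [0.4118, 0.3687, 0.1416]
orientation: [-0.002, -0.098, 0.995, -0.001]
contact_force: [0.1, -0.0, -7.5]
finger_gap: 0.0451
grasp_force: 64.3
```

```bash
python3 -c "
from h import *
force(8);go(.6188,.0625,.143,3)"
```

```text
F mean [-0.05 -0.18 -7.4 ] sd [0.71 0.48 0.5 ] tau [ 1.000e-02 -5.056e+01  3.102e+01]
t 11.3 tcp mm [413.2 369.5 143.6] yaw 11.25 tz [-0.001 -0.    -1.   ] F [ 0.74  0.27 -6.69] gap 45.2 gf 64.3 q [ 0.58  0.31 -0.17  1.09  0.    0.39]
delta mm [ 205.6 -307.    -0.6] dyaw -8.25
```

Call:
apply_moves([
  [[0.0158,-0.0236,0.001],[0,0,-0.64]],
  [[0.0158,-0.0236,0.001],[0,0,-0.64]],
  [[0.0158,-0.0236,0.001],[0,0,-0.64]],
  [[0.0158,-0.0236,0.001],[0,0,-0.64]],
  [[0.0158,-0.0236,0.001],[0,0,-0.64]],
  [[0.0158,-0.0236,0],[0,0,-0.63]],
  [[0.0158,-0.0236,0],[0,0,-0.63]],
  [[0.0158,-0.0236,0],[0,0,-0.63]],
  [[0.0158,-0.0236,0],[0,0,-0.63]],
  [[0.0158,-0.0236,0],[0,0,-0.63]],
  [[0.0158,-0.0236,0],[0,0,-0.63]],
  [[0.0158,-0.0236,0],[0,0,-0.63]],
  [[0.0158,-0.0236,0],[0,0,-0.63]],
  [[0,0,0],[0,0,0]],
  [[0,0,0],[0,0,0]],
])

```text
time_s: 12.85
tcp_pos: [0.6188, 0.0621, 0.1486]
orientation: [-0.0, -0.026, 1.0, 0.0]
contact_force: [-0.4, 0.9, -8.0]
finger_gap: 0.0446
grasp_force: 64.7
```

```bash
python3 -c "
from h import *
w=ctrl.camera('wrist');save(w,'w3');go(.6188,.0625,.048,3)
def fp(X,w=w):
    E=np.array(w['extrinsics']);c=(np.array(X)-E[:3,3])@E[:3,:3];r=np.hypot(c[0],c[1]);a=np.arctan2(r,-c[2])
    return np.round([w['cx']+w['fx']*a*c[0]/r,w['cy']-w['fy']*a*c[1]/r])
c,s=np.cos(np.radians(3)),np.sin(np.radians(3))
im=w['img'][:,:,::-1].copy()
for q in [(0,81,.047),(225,81,.047),(225,-81,.047),(0,-81,.047),(0,81,.101),(0,-81,.101),(0,81,.019),(225,81,.019),(225,-81,.019),(0,-81,.019)]:
    x,y=q[0]/1e3,q[1]/1e3
    P=fp([.457+c*x-s*y,.016+s*x+c*y,q[2]]);cv2.circle(im,(int(P[0]),int(P[1])),3,(0,0,255) if q[2]<.02 else (0,255,0),-1)
cv2.imwrite('pics/w3.png',im)
"
```

```text
t 12.9 tcp mm [618.3  62.8 148.6] yaw 3.0 tz [-0.001  0.001 -1.   ] F [-0.5   0.49 -7.83] gap 44.7 gf 64.7 q [-0.03  0.44  0.02  1.16  0.   -0.08]
delta mm [   0.5   -0.3 -100.6] dyaw 0.0
```

View pics/w3.png

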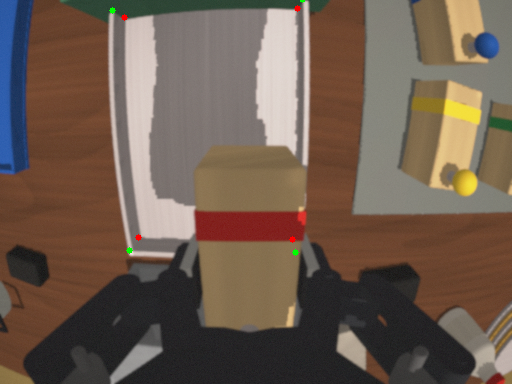

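The overlay shows the drawer outline matches the model to about 3 mm, so I'm lowering red.

Call:
apply_moves([
  [[0,0,-0.02],[0,0,0]],
  [[0,0,-0.02],[0,0,0]],
  [[0,0,-0.02],[0,0,0]],
  [[0,0,-0.02],[0,0,0]],
  [[0,0,-0.015],[0,0,0]],
  [[0,0,-0.004],[0,0,0]],
  [[0,0,0],[0,0,0]],
  [[0,0,0],[0,0,0]],
])

```text
time_s: 13.7
tcp_pos: [0.6184, 0.0635, 0.0505]
orientation: [0.0, -0.027, 1.0, 0.0]
contact_force: [-0.2, 0.1, -6.1]
finger_gap: 0.0455
grasp_force: 64.8
```

Call:
apply_moves([
  [[0,0,0],[0,0,0]],
  [[0,0,0],[0,0,0]],
  [[0,0,0.01],[0,0,0]],
  [[0,0,0.03],[0,0,0]],
  [[0,0,0.04],[0,0,0]],
  [[0,0,0.04],[0,0,0]],
  [[-0.01,0.03,0],[0,0,0]],
  [[-0.01,0.03,0],[0,0,0]],
  [[-0.01,0.03,0],[0,0,0]],
  [[-0.01,0.03,0],[0,0,0]],
  [[0,0,0],[0,0,0]],
], hand=0.056)

```text
time_s: 14.8
tcp_pos: [0.5777, 0.1861, 0.1717]
orientation: [0.001, -0.028, 1.0, 0.001]
contact_force: [-0.6, -0.8, 0.7]
finger_gap: 0.0561
grasp_force: 0.0
```

```bash
python3 -c "
from h import *
w=ctrl.camera('wrist');save(w,'w4');wpt(w,'yellow',.086);wpt(w,'yellow',.064);wpt(w,'red',.101)
t=ctrl.camera('top');save(t,'t4')
for c in ('yellow','green','blue'): print(c,fit([t],G0[c]))
st()"
```

```text
yellow 816 [328. 138.] [525.8 245.1]
yellow 299 [325. 216.] [591.5 251.4]
yellow 5 [449. 218.] [590.3 385. ]
yellow 2 [460. 152.] [524.6 380. ]
yellow 816 [328. 138.] [528.3 251.3]
yellow 299 [325. 216.] [600.5 258.2]
yellow 5 [449. 218.] [599.1 404.7]
yellow 2 [460. 152.] [527.  399.3]
red 863 [122. 198.] [580.3  83.6]
red 370 [113. 269.] [650.3  65.4]
red 1 [208.   3.] [430.4 148.6]
red 1 [209.  13.] [438.3 149.9]
yellow [555.67 233.    23.93   0.95]
green [695.94  53.78  12.86  26.41]
blue [498.61   9.02   4.2   25.88]
t 14.9 tcp mm [578.9 183.4 171.4] yaw 3.11 tz [ 0.002  0.    -1.   ] F [-0.33 -1.43  0.04] gap 55.8 gf 0.0 q [ 0.17  0.4   0.02  1.19 -0.    0.12]
```

View pics/w4.png

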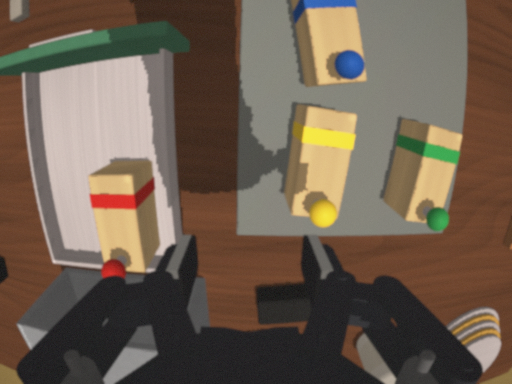

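Red stands in the drawer (113,269 knob). The yellow knob is at (325,213).

Call:
apply_moves([
  [[0.004,0.0223,0],[0,0,-1.7]],
  [[0.004,0.0223,0],[0,0,-1.7]],
  [[0.004,0.0224,0],[0,0,-1.7]],
  [[0,0,-0.02],[0,0,0]],
  [[0,0,-0.02],[0,0,0]],
  [[0,0,-0.02],[0,0,0]],
  [[0,0,-0.02],[0,0,0]],
  [[0,0,-0.021],[0,0,0]],
  [[0,0,0],[0,0,0]],
  [[0,0,0],[0,0,0]],
  [[0,0,0],[0,0,0]],
], hand=0.056)

```text
time_s: 16.0
tcp_pos: [0.592, 0.2495, 0.0707]
orientation: [0.001, 0.019, 1.0, 0.0]
contact_force: [0.2, 0.1, 0.6]
finger_gap: 0.0562
grasp_force: 0.0
```

```bash
python3 -c "
from h import *
force();go(.5908,.2505,.07,-2)"
```

```text
F mean [-0.22  0.09  0.29] sd [0.33 0.55 0.44] tau [ -0.08 -56.91  27.43]
t 16.4 tcp mm [590.8 249.9  69.4] yaw -2.07 tz [ 0.  0. -1.] F [ 0.12  0.07 -0.2 ] gap 56.3 gf 0.0 q [ 0.28  0.53 -0.04  1.01  0.    0.31]
delta mm [0.  0.6 0.6] dyaw 0.07
```

Call:
apply_moves([
  [[0,0,0],[0,0,0]],
  [[0,0,0],[0,0,0]],
  [[0,0,0],[0,0,0]],
  [[0,0,0],[0,0,0]],
  [[0,0,0],[0,0,0]],
], hand=0.01)

```text
time_s: 16.9
tcp_pos: [0.5907, 0.2497, 0.0692]
orientation: [0.0, 0.018, 1.0, 0.0]
contact_force: [-1.3, 0.0, 1.9]
finger_gap: 0.021
grasp_force: 58.6
```

Call:
apply_moves([
  [[-0.003,0.0001,0.0027],[0,0,0]],
  [[-0.003,0.0001,0.0027],[0,0,0]],
  [[-0.003,0.0001,0.0027],[0,0,0]],
  [[-0.003,0.0001,0.0027],[0,0,0]],
  [[-0.002,0.0001,0.0029],[0,0,0]],
  [[0,0,0],[0,0,0]],
  [[0,0,0],[0,0,0]],
])

```text
time_s: 17.6
tcp_pos: [0.5763, 0.2503, 0.0825]
orientation: [-0.0, 0.018, 1.0, -0.0]
contact_force: [0.4, -0.2, -1.3]
finger_gap: 0.0206
grasp_force: 58.6
```

```bash
python3 -c "
from h import *
force(14);st()"
```

```text
F mean [-0.33  0.07 -1.49] sd [0.43 0.38 0.44] tau [ -0.06 -56.55  28.3 ]
t 18.3 tcp mm [576.7 250.3  82.7] yaw -2.08 tz [-0.  0. -1.] F [-0.6   0.63 -2.09] gap 21.2 gf 58.7 q [ 0.28  0.49 -0.06  1.02  0.    0.32]
```

Yellow comes to about 2.5 N, so it looks light. Lowering it and gripping the body.

Call:
apply_moves([
  [[0.003,-0.0001,-0.0027],[0,0,0]],
  [[0.003,-0.0001,-0.0027],[0,0,0]],
  [[0.003,-0.0001,-0.0027],[0,0,0]],
  [[0.003,-0.0001,-0.0027],[0,0,0]],
  [[0.002,-0.0001,-0.0027],[0,0,0]],
  [[0,0,0],[0,0,0]],
])

```text
time_s: 18.9
tcp_pos: [0.5915, 0.2497, 0.0693]
orientation: [0.0, 0.018, 1.0, 0.0]
contact_force: [2.3, 0.1, 0.8]
finger_gap: 0.0207
grasp_force: 58.9
```

Call:
apply_moves([
  [[0,0,0],[0,0,0]],
  [[0,0,0],[0,0,0]],
  [[0,0,0.01],[0,0,0]],
  [[0,0,0.03],[0,0,0]],
  [[0,0,0.03],[0,0,0]],
  [[0,0,0],[0,0,0]],
  [[0,0,0],[0,0,0]],
], hand=0.066)

```text
time_s: 19.6
tcp_pos: [0.5913, 0.2501, 0.1409]
orientation: [0.001, 0.018, 1.0, 0.0]
contact_force: [1.0, -0.2, -0.1]
finger_gap: 0.0662
grasp_force: 0.0
```

```bash
python3 -c "
from h import *
w=ctrl.camera('wrist');wpt(w,'yellow',.086);wpt(w,'yellow',.064)
go(.555,.252,.033,-2)"
```

```text
yellow 622 [265. 120.] [528.2 262.6]
yellow 622 [265. 120.] [529.9 263.7]
t 19.6 tcp mm [590.6 249.9 139.5] yaw -2.08 tz [ 0.  0. -1.] F [-1.83 -0.39  0.09] gap 66.1 gf 0.0 q [0.28 0.48 0.07 1.16 0.   0.31]
delta mm [ -35.6    2.1 -106.5] dyaw 0.08
```

```bash
python3 -c "
from h import *
w=ctrl.camera('wrist');save(w,'w5')"
```

```text
(no output)
```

View pics/w5.png

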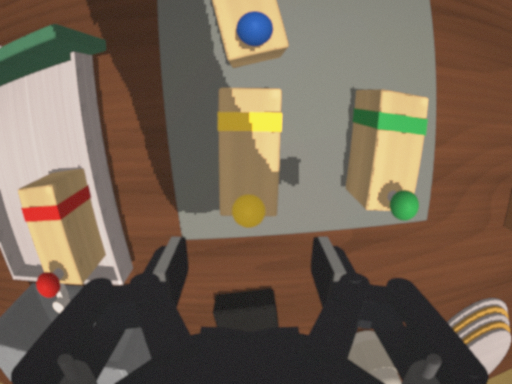

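The yellow box sits straight under the gripper (band centre 250,122, knob 249,211). Half of it is in shadow, which fooled the colour mask. Gripping it.

Call:
apply_moves([
  [[-0.0178,0.0008,0],[0,0,0]],
  [[-0.0178,0.0008,0],[0,0,0]],
  [[0,0,-0.02],[0,0,0]],
  [[0,0,-0.02],[0,0,0]],
  [[0,0,-0.02],[0,0,0]],
  [[0,0,-0.02],[0,0,0]],
  [[0,0,-0.026],[0,0,0]],
  [[0,0,0],[0,0,0]],
  [[0,0,0],[0,0,0]],
])

```text
time_s: 20.6
tcp_pos: [0.5539, 0.2511, 0.0323]
orientation: [-0.002, 0.018, 1.0, -0.0]
contact_force: [0.3, -0.2, 0.9]
finger_gap: 0.066
grasp_force: 0.0
```

Call:
apply_moves([
  [[0,0,0],[0,0,0]],
  [[0,0,0],[0,0,0]],
  [[0,0,0],[0,0,0]],
  [[0,0,0.02],[0,0,0]],
  [[0,0,0.03],[0,0,0]],
  [[0,0,0.03],[0,0,0]],
  [[0,0,0.04],[0,0,0]],
  [[0,0,0],[0,0,0]],
  [[0,0,0],[0,0,0]],
  [[0,0,0],[0,0,0]],
], hand=0.03)

```text
time_s: 21.6
tcp_pos: [0.5542, 0.2511, 0.1521]
orientation: [-0.001, 0.018, 1.0, -0.0]
contact_force: [0.4, 0.1, -2.3]
finger_gap: 0.0452
grasp_force: 63.1
```

```bash
python3 -c "
from h import *
force(6)
c,s=np.cos(np.radians(-2.2)),np.sin(np.radians(-2.2))
for x,y in((56,38),(56,-38),(-56,38),(-56,-38)): print(x,y,np.round([493+c*x-s*y,-295+s*x+c*y],1))
go(.55042,-.2592,.153,-2.2)"
```

```text
F mean [-0.28  0.2  -2.33] sd [0.34 0.42 0.63] tau [ 1.000e-02 -5.414e+01  2.991e+01]
56 38 [ 550.4 -259.2]
56 -38 [ 547.5 -335.1]
-56 38 [ 438.5 -254.9]
-56 -38 [ 435.6 -330.8]
t 21.9 tcp mm [554.6 251.2 152.2] yaw -2.08 tz [-0.002 -0.    -1.   ] F [-0.2  -0.31 -1.49] gap 45.1 gf 63.0 q [ 0.29  0.41 -0.01  1.15  0.    0.33]
delta mm [  -4.1 -510.4    0.8] dyaw -0.12
```

Call:
apply_moves([
  [[0,-0.0293,0.003],[0,0,0]],
  [[0,-0.0293,0.003],[0,0,0]],
  [[0,-0.0293,0.003],[0,0,0]],
  [[0,-0.0293,0.003],[0,0,0]],
  [[0,-0.0293,0.003],[0,0,0]],
  [[0,-0.0293,0],[0,0,0]],
  [[0,-0.0293,0],[0,0,0]],
  [[-0.001,-0.0293,0],[0,0,0]],
  [[-0.001,-0.0293,0],[0,0,0]],
  [[-0.001,-0.0293,0],[0,0,0]],
  [[-0.001,-0.0293,0],[0,0,0]],
  [[-0.001,-0.0293,0],[0,0,0]],
  [[-0.001,-0.0293,0],[0,0,0]],
  [[-0.001,-0.0293,0],[0,0,0]],
  [[0,-0.0293,0],[0,0,0]],
  [[0,-0.0293,0],[0,0,0]],
  [[0,-0.0293,0],[0,0,0]],
  [[0,-0.0293,0],[0,0,0]],
  [[0,-0.0293,0],[0,0,0]],
  [[0,-0.0293,0],[0,0,0]],
])

```text
time_s: 23.9
tcp_pos: [0.5479, -0.3357, 0.1678]
orientation: [-0.0, 0.018, 1.0, 0.0]
contact_force: [0.6, -0.1, -2.2]
finger_gap: 0.0449
grasp_force: 62.9
```

Call:
apply_moves([
  [[0,0,0],[0,0,0]],
  [[0,0,-0.03],[0,0,0]],
  [[0,0,0],[0,0,0]],
  [[0,0,0],[0,0,0]],
])

```text
time_s: 24.3
tcp_pos: [0.5473, -0.3335, 0.1375]
orientation: [-0.001, 0.018, 1.0, 0.001]
contact_force: [-0.7, -0.3, -1.6]
finger_gap: 0.0449
grasp_force: 62.8
```

```bash
python3 -c "
from h import *
go(.5475,-.335,.035,-2.2)
t=ctrl.camera('top')
for c in ('green','blue'): print(c,fit([t],G0[c]))"
```

```text
t 24.3 tcp mm [ 547.3 -333.5  137.5] yaw -2.06 tz [-0.002  0.002 -1.   ] F [-0.66 -0.29 -1.57] gap 44.9 gf 62.8 q [-0.67  0.48  0.07  1.16  0.   -0.64]
delta mm [   0.2   -1.5 -102.5] dyaw -0.14
green [ 5.5565e+02  3.7427e+02 -4.8500e+00  7.0000e-02]
blue [4.3080e+02 2.5103e+02 1.2120e+01 1.0000e-01]
```

Call:
apply_moves([
  [[0,-0.001,-0.025],[0,0,0]],
  [[0,0,-0.025],[0,0,0]],
  [[0,0,-0.025],[0,0,0]],
  [[0,0,-0.02],[0,0,0]],
  [[0,0,-0.007],[0,0,0]],
  [[0,0,0],[0,0,0]],
  [[0,0,0],[0,0,0]],
])

```text
time_s: 25.05
tcp_pos: [0.5492, -0.3361, 0.0378]
orientation: [0.001, 0.018, 1.0, -0.001]
contact_force: [-0.3, 0.3, -1.1]
finger_gap: 0.0453
grasp_force: 63.1
```

Call:
apply_moves([
  [[0,0,0],[0,0,0]],
  [[0,0,0],[0,0,0]],
  [[0,0,0.01],[0,0,0]],
  [[0,0,0.03],[0,0,0]],
  [[0,0,0.04],[0,0,0]],
  [[0,0,0.05],[0,0,0]],
  [[0,0.04,0.01],[0,0,0]],
  [[0,0.045,0],[0,0,0]],
  [[0,0.045,0],[0,0,0]],
  [[0,0.045,0],[0,0,0]],
  [[0,0.045,0],[0,0,0]],
  [[0,0.045,0],[0,0,0]],
  [[0,0.045,0],[0,0,0]],
  [[0,0.045,0],[0,0,0]],
  [[0,0.045,0],[0,0,0]],
  [[0,0.045,0],[0,0,0]],
  [[0,0.045,0],[0,0,0]],
  [[0,0.045,0],[0,0,0]],
  [[0,0.045,0],[0,0,0]],
  [[0,0,0],[0,0,0]],
], hand=0.06)

```text
time_s: 27.05
tcp_pos: [0.5477, 0.2496, 0.1773]
orientation: [0.001, 0.015, 1.0, 0.001]
contact_force: [-0.4, 0.1, -0.1]
finger_gap: 0.0602
grasp_force: 0.0
```

```bash
python3 -c "
from h import *
w=ctrl.camera('wrist');wpt(w,'green',.086);wpt(w,'green',.064)
t=ctrl.camera('top');save(t,'t6')
print('blue',fit([t],G0['blue']))
r=np.radians(-4.8);go(.5557+.036*np.cos(r),.3743+.036*np.sin(r),.07,-4.8)"
```

```text
green 752 [372. 163.] [523.1 354.7]
green 421 [379. 234.] [591.4 369.7]
green 752 [372. 163.] [528.2 364.5]
green 421 [379. 234.] [602.9 380.8]
blue [4.3135e+02 2.5113e+02 1.2190e+01 1.1000e-01]
t 27.1 tcp mm [547.9 245.4 176.9] yaw -1.94 tz [ 0.001 -0.    -1.   ] F [-0.08 -0.75 -0.21] gap 59.7 gf 0.0 q [ 0.29  0.38  0.01  1.2  -0.    0.32]
delta mm [  43.7  125.8 -106.9] dyaw -2.86
```

Call:
apply_moves([
  [[0.0146,0.042,-0.01],[0,0,-1]],
  [[0.0146,0.042,-0.01],[0,0,-1]],
  [[0.0146,0.042,-0.01],[0,0,-0.9]],
  [[0,0,0],[0,0,0]],
  [[0,0,0],[0,0,0]],
])

```text
time_s: 27.65
tcp_pos: [0.592, 0.3693, 0.1453]
orientation: [-0.001, 0.044, 0.999, -0.001]
contact_force: [-0.2, -0.4, 0.6]
finger_gap: 0.0602
grasp_force: 0.0
```

```bash
python3 -c "
from h import *
w=ctrl.camera('wrist');save(w,'w7');wpt(w,'green',.086);wpt(w,'green',.064)
go(.5915,.3705,.07,-4.8)"
```

```text
green 1016 [250. 120.] [529.  375.4]
green 713 [250. 207.] [591.  370.1]
green 1016 [250. 120.] [530.6 375.3]
green 713 [250. 207.] [599.4 369.4]
t 27.7 tcp mm [592.1 368.7 146.3] yaw -5.06 tz [-0.001 -0.001 -1.   ] F [-0.41 -0.82 -0.37] gap 59.9 gf 0.0 q [ 0.44  0.59  0.26  1.25 -0.    0.53]
delta mm [ -0.6   1.8 -76.3] dyaw 0.26
```

View pics/w7.png

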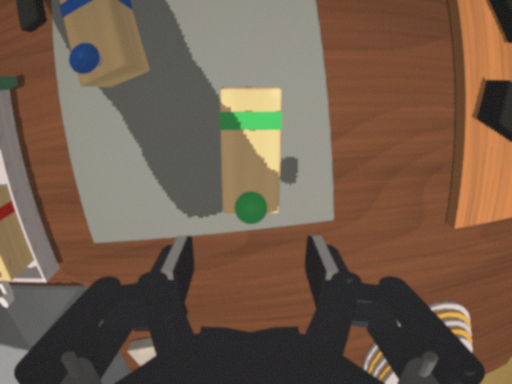

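The green knob is at (250,207) and the box is aligned with the gripper. Descending, pinching and tipping.

Call:
apply_moves([
  [[-0.001,0.001,-0.02],[0,0,0]],
  [[0,0,-0.02],[0,0,0]],
  [[0,0,-0.02],[0,0,0]],
  [[0,0,-0.016],[0,0,0]],
  [[0,0,0],[0,0,0]],
  [[0,0,0],[0,0,0]],
  [[0,0,0],[0,0,0]],
])

```text
time_s: 28.4
tcp_pos: [0.592, 0.3709, 0.0724]
orientation: [0.001, 0.044, 0.999, 0.001]
contact_force: [-1.7, 0.6, 0.2]
finger_gap: 0.06
grasp_force: 0.0
```

```bash
python3 -c "
from h import *
force();go(.5912,.3700,.07,-4.9)"
```

```text
F mean [-0.02  0.1  -0.39] sd [0.5  0.35 0.37] tau [ -0.12 -63.01  28.33]
t 28.8 tcp mm [590.9 371.6  70.4] yaw -4.97 tz [ 0.  0. -1.] F [ 0.05  0.13 -0.35] gap 60.3 gf 0.0 q [0.45 0.63 0.14 1.09 0.   0.53]
delta mm [ 0.3 -1.6 -0.4] dyaw 0.07
```

Call:
apply_moves([
  [[0,0,0],[0,0,0]],
  [[0,0,0],[0,0,0]],
  [[0,0,0],[0,0,0]],
  [[0,0,0],[0,0,0]],
  [[0,0,0],[0,0,0]],
], hand=0.01)

```text
time_s: 29.3
tcp_pos: [0.5909, 0.3713, 0.0703]
orientation: [-0.0, 0.043, 0.999, -0.0]
contact_force: [-0.7, -0.3, 0.4]
finger_gap: 0.0211
grasp_force: 58.5
```

Call:
apply_moves([
  [[-0.003,0.0003,0.0027],[0,0,0]],
  [[-0.003,0.0003,0.0027],[0,0,0]],
  [[-0.003,0.0003,0.0027],[0,0,0]],
  [[-0.003,0.0002,0.0027],[0,0,0]],
  [[-0.002,0.0002,0.0029],[0,0,0]],
  [[0,0,0],[0,0,0]],
  [[0,0,0],[0,0,0]],
])

```text
time_s: 30.0
tcp_pos: [0.5763, 0.3728, 0.0836]
orientation: [-0.0, 0.043, 0.999, -0.0]
contact_force: [-0.7, -0.3, -2.8]
finger_gap: 0.0206
grasp_force: 58.7
```

```bash
python3 -c "
from h import *
force(14);st()"
```

```text
F mean [-0.26  0.33 -2.72] sd [0.45 0.43 0.52] tau [ -0.15 -63.59  29.67]
t 30.7 tcp mm [576.9 372.7  83.9] yaw -4.99 tz [-0.  0. -1.] F [ 0.22 -0.14 -3.66] gap 21.0 gf 58.7 q [0.46 0.6  0.13 1.1  0.   0.54]
```

Call:
apply_moves([
  [[0.003,-0.0003,-0.0027],[0,0,0]],
  [[0.003,-0.0003,-0.0027],[0,0,0]],
  [[0.003,-0.0003,-0.0027],[0,0,0]],
  [[0.003,-0.0002,-0.0027],[0,0,0]],
  [[0.002,-0.0002,-0.0027],[0,0,0]],
  [[0,0,0],[0,0,0]],
])

```text
time_s: 31.3
tcp_pos: [0.592, 0.3713, 0.0706]
orientation: [0.001, 0.044, 0.999, 0.0]
contact_force: [1.8, -0.2, 0.7]
finger_gap: 0.0212
grasp_force: 58.9
```

Call:
apply_moves([
  [[0,0,0],[0,0,0]],
  [[0,0,0],[0,0,0]],
  [[0,0,0.01],[0,0,0]],
  [[0,0,0.03],[0,0,0]],
  [[0,0,0.03],[0,0,0]],
  [[0,0,0],[0,0,0]],
  [[0,0,0],[0,0,0]],
], hand=0.066)

```text
time_s: 32.0
tcp_pos: [0.5914, 0.3719, 0.1423]
orientation: [0.001, 0.043, 0.999, 0.001]
contact_force: [-0.1, 0.3, 0.6]
finger_gap: 0.066
grasp_force: 0.0
```

```bash
python3 -c "
from h import *
w=ctrl.camera('wrist');wpt(w,'green',.086);wpt(w,'green',.064)
go(.5557,.3735,.033,-4.9)"
```

```text
green 1043 [247. 123.] [530.3 375.8]
green 733 [247. 211.] [592.6 370.4]
green 1043 [247. 123.] [532.2 375.5]
green 733 [247. 211.] [601.4 369.5]
t 32.0 tcp mm [590.7 371.5 140.8] yaw -4.97 tz [ 0.  0. -1.] F [-1.22 -0.11  0.16] gap 65.8 gf 0.0 q [0.45 0.59 0.25 1.23 0.   0.53]
delta mm [ -35.     2.  -107.8] dyaw 0.07
```

Call:
apply_moves([
  [[-0.017,0.001,0],[0,0,0]],
  [[-0.017,0.001,0],[0,0,0]],
  [[0,0,-0.02],[0,0,0]],
  [[0,0,-0.02],[0,0,0]],
  [[0,0,-0.02],[0,0,0]],
  [[0,0,-0.02],[0,0,0]],
  [[0,0,-0.028],[0,0,0]],
  [[0,0,0],[0,0,0]],
  [[0,0,0],[0,0,0]],
])

```text
time_s: 32.95
tcp_pos: [0.5556, 0.3728, 0.0313]
orientation: [-0.002, 0.043, 0.999, -0.001]
contact_force: [1.3, -0.5, 0.6]
finger_gap: 0.0662
grasp_force: 0.0
```

Call:
apply_moves([
  [[0,0,0],[0,0,0]],
  [[0,0,0],[0,0,0]],
  [[0,0,0],[0,0,0]],
  [[0,0,0.02],[0,0,0]],
  [[0,0,0.03],[0,0,0]],
  [[0,0,0.03],[0,0,0]],
  [[0,0,0.05],[0,0,0]],
  [[0,0,0],[0,0,0]],
  [[0,0,0],[0,0,0]],
  [[0,0,0],[0,0,0]],
], hand=0.03)

```text
time_s: 33.95
tcp_pos: [0.5559, 0.3729, 0.1609]
orientation: [-0.001, 0.043, 0.999, -0.001]
contact_force: [-1.2, -0.2, -4.0]
finger_gap: 0.0448
grasp_force: 62.5
```

```bash
python3 -c "
from h import *
force(12)
go(.5504,-.2592,.165,-2.2)"
```

```text
F mean [-0.05  0.11 -3.74] sd [0.58 0.66 0.59] tau [ 1.000e-02 -6.163e+01  3.102e+01]
t 34.5 tcp mm [556.9 373.4 162.4] yaw -4.98 tz [-0.  0. -1.] F [-0.24  0.61 -4.13] gap 44.9 gf 62.5 q [0.47 0.53 0.2  1.24 0.   0.56]
delta mm [  -6.5 -632.6    2.6] dyaw 2.78
```

Green weighs about 0.37 kg, so it goes to the crate, in the near-left slot.

Call:
apply_moves([
  [[-0.0059,-0.0314,0.001],[0,0,0.14]],
  [[-0.0059,-0.0314,0.001],[0,0,0.14]],
  [[-0.0059,-0.0314,0.001],[0,0,0.14]],
  [[-0.0059,-0.0314,0.001],[0,0,0.14]],
  [[-0.0059,-0.0314,0.001],[0,0,0.14]],
  [[-0.0059,-0.0314,0],[0,0,0.14]],
  [[-0.0059,-0.0314,0],[0,0,0.14]],
  [[-0.0059,-0.0314,0],[0,0,0.14]],
  [[-0.0059,-0.0314,0],[0,0,0.14]],
  [[-0.0059,-0.0314,0],[0,0,0.14]],
  [[-0.0059,-0.0314,0],[0,0,0.14]],
  [[-0.0059,-0.0314,0],[0,0,0.14]],
  [[-0.0059,-0.0314,0],[0,0,0.14]],
  [[-0.0059,-0.0314,0],[0,0,0.14]],
  [[-0.0059,-0.0314,0],[0,0,0.14]],
  [[-0.0059,-0.0314,0],[0,0,0.14]],
  [[-0.0059,-0.0314,0],[0,0,0.14]],
  [[-0.0059,-0.0314,0],[0,0,0.14]],
  [[-0.0059,-0.0314,0],[0,0,0.14]],
  [[-0.0059,-0.0314,0],[0,0,0.14]],
])

```text
time_s: 36.55
tcp_pos: [0.4386, -0.256, 0.1679]
orientation: [0.0, 0.019, 1.0, -0.0]
contact_force: [0.9, -0.2, -3.6]
finger_gap: 0.0451
grasp_force: 62.9
```

Call:
apply_moves([
  [[0,0,0],[0,0,0]],
  [[0,0,-0.03],[0,0,0]],
  [[0,0,0],[0,0,0]],
  [[0,0,0],[0,0,0]],
])

```text
time_s: 36.95
tcp_pos: [0.4383, -0.2537, 0.1374]
orientation: [-0.001, 0.019, 1.0, 0.001]
contact_force: [0.1, -0.4, -3.3]
finger_gap: 0.0451
grasp_force: 63.1
```

```bash
python3 -c "
from h import *
go(.4385,-.2549,.034,-2.2)
t=ctrl.camera('top');print('blue',fit([t],G0['blue']))"
```

```text
t 37.0 tcp mm [ 438.3 -253.7  137.4] yaw -2.16 tz [-0.001  0.001 -1.   ] F [ 0.11 -0.39 -3.3 ] gap 45.1 gf 63.1 q [-0.68  0.23 -0.3   1.04  0.   -0.65]
delta mm [   0.2   -1.2 -103.4] dyaw -0.04
blue [4.7400e+02 2.5213e+02 1.1440e+01 1.0000e-01]
```

Blue has been knocked: it is now at (474, 252) mm, yaw 11.4°. I'll place green, then go above blue's new position.

Call:
apply_moves([
  [[0,-0.001,-0.025],[0,0,0]],
  [[0,0,-0.025],[0,0,0]],
  [[0,0,-0.025],[0,0,0]],
  [[0,0,-0.02],[0,0,0]],
  [[0,0,-0.008],[0,0,0]],
  [[0,0,0],[0,0,0]],
  [[0,0,0],[0,0,0]],
])

```text
time_s: 37.7
tcp_pos: [0.44, -0.2561, 0.0358]
orientation: [0.001, 0.019, 1.0, -0.001]
contact_force: [-0.0, -0.1, -2.3]
finger_gap: 0.0448
grasp_force: 63.3
```

Call:
apply_moves([
  [[0,0,0],[0,0,0]],
  [[0,0,0],[0,0,0]],
  [[0,0,0.01],[0,0,0]],
  [[0,0,0.03],[0,0,0]],
  [[0,0,0.04],[0,0,0]],
  [[0,0,0.05],[0,0,0]],
  [[0.0055,0.0395,0],[0,0,1.05]],
  [[0.0055,0.0395,0],[0,0,1.05]],
  [[0.0055,0.0395,0],[0,0,1.05]],
  [[0.0055,0.0395,0],[0,0,1.05]],
  [[0.0055,0.0395,0],[0,0,1.05]],
  [[0.0055,0.0395,0],[0,0,1.05]],
  [[0.0055,0.0395,0],[0,0,1.05]],
  [[0.0055,0.0395,0],[0,0,1.05]],
  [[0.0055,0.0395,0],[0,0,1.05]],
  [[0.0055,0.0395,0],[0,0,1.05]],
  [[0.0055,0.0395,0],[0,0,1.05]],
  [[0.0055,0.0395,0],[0,0,1.05]],
  [[0.005,0.0395,-0.01],[0,0,1.0]],
  [[0,0,-0.01],[0,0,0]],
], hand=0.056)

```text
time_s: 39.7
tcp_pos: [0.5109, 0.2623, 0.1454]
orientation: [0.002, -0.102, 0.995, 0.001]
contact_force: [0.1, -0.1, -0.5]
finger_gap: 0.056
grasp_force: 0.0
```

```bash
python3 -c "
from h import *
w=ctrl.camera('wrist');save(w,'w8');wpt(w,'blue',.086);wpt(w,'blue',.064)
go(.5093,.2592,.07,11.4)"
```

```text
blue 994 [246. 117.] [447.2 246.7]
blue 734 [244. 204.] [508.3 258. ]
blue 994 [246. 117.] [448.6 246.8]
blue 734 [244. 204.] [516.4 259.3]
t 39.8 tcp mm [509.2 259.7 143. ] yaw 11.63 tz [-0.001 -0.    -1.   ] F [-1.69 -0.24 -0.71] gap 56.0 gf 0.0 q [ 0.33  0.35 -0.13  1.1   0.    0.13]
delta mm [  0.1  -0.5 -73. ] dyaw -0.23
```

View pics/w8.png

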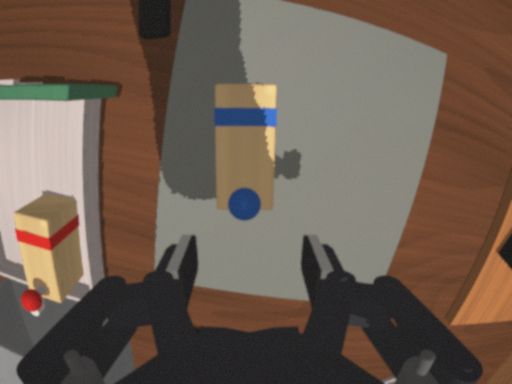

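The blue knob is at (244,204), the box aligned. Descending, pinching and tipping.

Call:
apply_moves([
  [[-0.0005,-0.001,-0.02],[0,0,-0.4]],
  [[0,0,-0.02],[0,0,0]],
  [[0,0,-0.02],[0,0,0]],
  [[0,0,-0.013],[0,0,0]],
  [[0,0,0],[0,0,0]],
  [[0,0,0],[0,0,0]],
  [[0,0,0],[0,0,0]],
])

```text
time_s: 40.45
tcp_pos: [0.5103, 0.2569, 0.0727]
orientation: [0.001, -0.096, 0.995, 0.0]
contact_force: [0.4, 0.6, 0.6]
finger_gap: 0.0559
grasp_force: 0.0
```

```bash
python3 -c "
from h import *
force();go(.5085,.2583,.07,11)"
```

```text
F mean [0.   0.01 0.29] sd [0.41 0.39 0.45] tau [ -0.05 -49.41  26.46]
t 40.9 tcp mm [509.5 257.   71.6] yaw 11.02 tz [ 0.  0. -1.] F [-0.17  0.21  0.14] gap 56.1 gf 0.0 q [ 0.33  0.4  -0.23  0.93  0.    0.13]
delta mm [-1.   1.3 -1.6] dyaw -0.02
```

Call:
apply_moves([
  [[0,0,0],[0,0,0]],
  [[0,0,0],[0,0,0]],
  [[0,0,0],[0,0,0]],
  [[0,0,0],[0,0,0]],
  [[0,0,0],[0,0,0]],
], hand=0.01)

```text
time_s: 41.35
tcp_pos: [0.5093, 0.2571, 0.0716]
orientation: [0.0, -0.096, 0.995, 0.0]
contact_force: [-1.2, 1.0, 2.4]
finger_gap: 0.0206
grasp_force: 58.6
```

Call:
apply_moves([
  [[-0.003,-0.0006,0.0027],[0,0,0]],
  [[-0.003,-0.0006,0.0027],[0,0,0]],
  [[-0.003,-0.0006,0.0027],[0,0,0]],
  [[-0.003,-0.0006,0.0027],[0,0,0]],
  [[-0.002,-0.0004,0.0029],[0,0,0]],
  [[0,0,0],[0,0,0]],
  [[0,0,0],[0,0,0]],
])

```text
time_s: 42.05
tcp_pos: [0.4947, 0.2539, 0.0848]
orientation: [-0.001, -0.096, 0.995, -0.0]
contact_force: [0.2, 0.1, -2.0]
finger_gap: 0.0205
grasp_force: 58.7
```

```bash
python3 -c "
from h import *
force(14);st()"
```

```text
F mean [-0.41  0.06 -3.3 ] sd [0.43 0.59 0.43] tau [ -0.14 -49.63  28.11]
t 42.8 tcp mm [495.3 254.   85. ] yaw 11.01 tz [-0. -0. -1.] F [-0.55 -1.05 -3.21] gap 20.9 gf 58.7 q [ 0.33  0.36 -0.25  0.95 -0.    0.14]
```

Call:
apply_moves([
  [[0.003,0.0006,-0.0027],[0,0,0]],
  [[0.003,0.0006,-0.0027],[0,0,0]],
  [[0.003,0.0006,-0.0027],[0,0,0]],
  [[0.003,0.0006,-0.0027],[0,0,0]],
  [[0.002,0.0004,-0.0027],[0,0,0]],
  [[0,0,0],[0,0,0]],
])

```text
time_s: 43.35
tcp_pos: [0.5102, 0.2572, 0.0718]
orientation: [0.001, -0.096, 0.995, 0.0]
contact_force: [1.1, 0.5, -1.8]
finger_gap: 0.021
grasp_force: 59.2
```

Call:
apply_moves([
  [[0,0,0],[0,0,0]],
  [[0,0,0],[0,0,0]],
  [[0,0,0.01],[0,0,0]],
  [[0,0,0.03],[0,0,0]],
  [[0,0,0.03],[0,0,0]],
  [[0,0,0],[0,0,0]],
  [[0,0,0],[0,0,0]],
], hand=0.066)

```text
time_s: 44.05
tcp_pos: [0.5102, 0.2572, 0.1431]
orientation: [0.001, -0.096, 0.995, 0.0]
contact_force: [0.5, 0.4, 0.3]
finger_gap: 0.0658
grasp_force: 0.0
```

```bash
python3 -c "
from h import *
w=ctrl.camera('wrist');wpt(w,'blue',.086);wpt(w,'blue',.064)
force(6);go(.4740,.2513,.033,11)"
```

```text
blue 999 [251. 121.] [448.1 246.1]
blue 732 [250. 209.] [509.4 257.9]
blue 999 [251. 121.] [449.8 246.6]
blue 732 [250. 209.] [517.8 259.7]
F mean [-0.2  -0.37 -0.27] sd [0.54 0.27 0.44] tau [ 1.000e-02 -4.880e+01  2.863e+01]
t 44.4 tcp mm [508.8 256.7 140.7] yaw 11.02 tz [-0.002 -0.    -1.   ] F [-0.15 -0.45 -0.31] gap 66.0 gf 0.0 q [ 0.33  0.35 -0.13  1.09  0.    0.13]
delta mm [ -34.8   -5.4 -107.7] dyaw -0.02
```

Call:
apply_moves([
  [[-0.0174,-0.003,0],[0,0,0]],
  [[-0.0174,-0.003,0],[0,0,0]],
  [[0,0,-0.02],[0,0,0]],
  [[0,0,-0.02],[0,0,0]],
  [[0,0,-0.02],[0,0,0]],
  [[0,0,-0.02],[0,0,0]],
  [[0,0,-0.028],[0,0,0]],
  [[0,0,0],[0,0,0]],
  [[0,0,0],[0,0,0]],
])

```text
time_s: 45.3
tcp_pos: [0.4739, 0.2506, 0.0333]
orientation: [-0.001, -0.096, 0.995, -0.0]
contact_force: [-0.5, 0.9, 1.6]
finger_gap: 0.0661
grasp_force: 0.0
```

Call:
apply_moves([
  [[0,0,0],[0,0,0]],
  [[0,0,0],[0,0,0]],
  [[0,0,0],[0,0,0]],
  [[0,0,0.02],[0,0,0]],
  [[0,0,0.03],[0,0,0]],
  [[0,0,0.03],[0,0,0]],
  [[0,0,0.04],[0,0,0]],
  [[0,0,0],[0,0,0]],
  [[0,0,0],[0,0,0]],
  [[0,0,0],[0,0,0]],
], hand=0.03)

```text
time_s: 46.3
tcp_pos: [0.4732, 0.2504, 0.1519]
orientation: [-0.002, -0.096, 0.995, -0.0]
contact_force: [-0.8, -0.5, -5.0]
finger_gap: 0.0452
grasp_force: 63.1
```

```bash
python3 -c "
from h import *
force(16);st()"
```

```text
F mean [-0.06  0.15 -4.49] sd [0.62 0.57 0.58] tau [  0.   -46.9   30.13]
t 47.1 tcp mm [474.6 250.9 153.7] yaw 11.01 tz [ 0.  0. -1.] F [ 0.84  1.76 -4.58] gap 45.0 gf 63.1 q [ 0.34  0.28 -0.2   1.1   0.    0.14]
```

Blue weighs about 0.45 kg, under half a kilo, so it goes to the crate (either place is allowed).

Call:
apply_moves([
  [[0.0047,-0.0318,0.003],[0,0,-0.82]],
  [[0.0047,-0.0318,0.003],[0,0,-0.82]],
  [[0.0047,-0.0318,0.003],[0,0,-0.82]],
  [[0.0047,-0.0318,0.003],[0,0,-0.82]],
  [[0.0047,-0.0318,0],[0,0,-0.82]],
  [[0.0047,-0.0318,0],[0,0,-0.82]],
  [[0.0047,-0.0318,0],[0,0,-0.82]],
  [[0.0047,-0.0318,0],[0,0,-0.82]],
  [[0.0047,-0.0318,0],[0,0,-0.82]],
  [[0.0047,-0.0318,0],[0,0,-0.82]],
  [[0.0047,-0.0318,0],[0,0,-0.82]],
  [[0.0047,-0.0318,0],[0,0,-0.82]],
  [[0.0047,-0.0318,0],[0,0,-0.82]],
  [[0.0047,-0.0318,0],[0,0,-0.82]],
  [[0.0047,-0.0318,0],[0,0,-0.82]],
  [[0.0047,-0.031,0],[0,0,-0.82]],
  [[0,0,0],[0,0,0]],
  [[0,0,0],[0,0,0]],
  [[0,0,0],[0,0,0]],
])

```text
time_s: 49.0
tcp_pos: [0.5494, -0.2563, 0.1654]
orientation: [-0.0, 0.018, 1.0, 0.0]
contact_force: [0.4, 0.3, -5.0]
finger_gap: 0.045
grasp_force: 63.8
```

```bash
python3 -c "
from h import *
w=ctrl.camera('wrist');save(w,'w9');go(.5504,-.257,.035,-2.2)"
```

```text
t 49.0 tcp mm [ 549.5 -256.   165.5] yaw -2.04 tz [-0.001  0.001 -1.   ] F [ 0.23 -0.03 -5.02] gap 44.6 gf 63.8 q [-0.57  0.4   0.01  1.18  0.   -0.53]
delta mm [   0.9   -1.  -130.5] dyaw -0.16
```

View pics/w9.png

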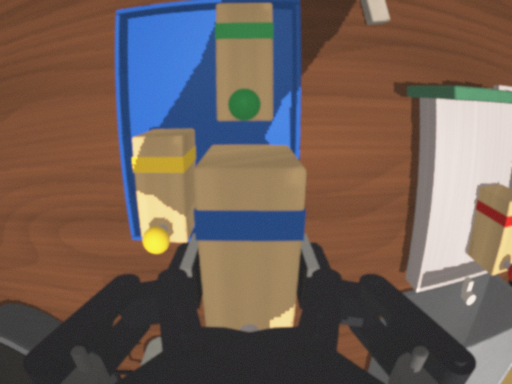

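Yellow and green stand upright in the crate, and the slot below is free. Lowering blue, then moving to in front of the drawer.

Call:
apply_moves([
  [[0.001,-0.001,-0.03],[0,0,0]],
  [[0,0,-0.03],[0,0,0]],
  [[0,0,-0.025],[0,0,0]],
  [[0,0,-0.02],[0,0,0]],
  [[0,0,-0.015],[0,0,0]],
  [[0,0,-0.009],[0,0,0]],
  [[0,0,0],[0,0,0]],
  [[0,0,0],[0,0,0]],
])

```text
time_s: 49.85
tcp_pos: [0.5513, -0.2576, 0.0373]
orientation: [0.0, 0.018, 1.0, -0.0]
contact_force: [0.4, -1.2, -4.4]
finger_gap: 0.0448
grasp_force: 64.1
```

Call:
apply_moves([
  [[0,0,0],[0,0,0]],
  [[0,0,0],[0,0,0]],
  [[0,0,0.01],[0,0,0]],
  [[0,0,0.03],[0,0,0]],
  [[0,0,0.04],[0,0,0]],
  [[0,0,0.05],[0,0,0]],
  [[0,0,0.03],[0,0,0]],
  [[-0.02,0.03,0],[0,0,0]],
  [[-0.02,0.03,0],[0,0,0]],
  [[-0.02,0.03,0],[0,0,0]],
  [[-0.02,0.03,0],[0,0,0]],
  [[-0.02,0.03,0],[0,0,0]],
  [[-0.02,0.03,0],[0,0,0]],
  [[-0.02,0.03,0],[0,0,0]],
  [[-0.02,0.03,0],[0,0,0]],
  [[-0.02,0.03,0],[0,0,0]],
  [[0,0,0],[0,0,0]],
], hand=0.056)

```text
time_s: 51.55
tcp_pos: [0.3682, 0.0143, 0.1976]
orientation: [0.0, 0.017, 1.0, 0.0]
contact_force: [0.4, 0.1, 0.2]
finger_gap: 0.0559
grasp_force: 0.0
```

```bash
python3 -c "
from h import *
t=ctrl.camera('top');s=ctrl.camera('scene')
cv2.imwrite('pics/ts10.png',np.vstack([cv2.resize(t['img'][70:250,180:430,::-1],(750,540))]));st()
for n in ['drawer_front','drawer']: print(n,[(round(r['p'],2),np.round(r['box'])) for r in ctrl.search_frame(t,n)[:1]])"
```

```text
t 51.6 tcp mm [371.2  12.1 197.8] yaw -2.0 tz [ 0.003 -0.001 -1.   ] F [ 0.94 -0.37  0.36] gap 56.2 gf 0.0 q [-0.18 -0.07 -0.48  1.16 -0.   -0.15]
drawer_front [(0.95, array([246., 144.,  80., 105.]))]
drawer []
```

View pics/ts10.png

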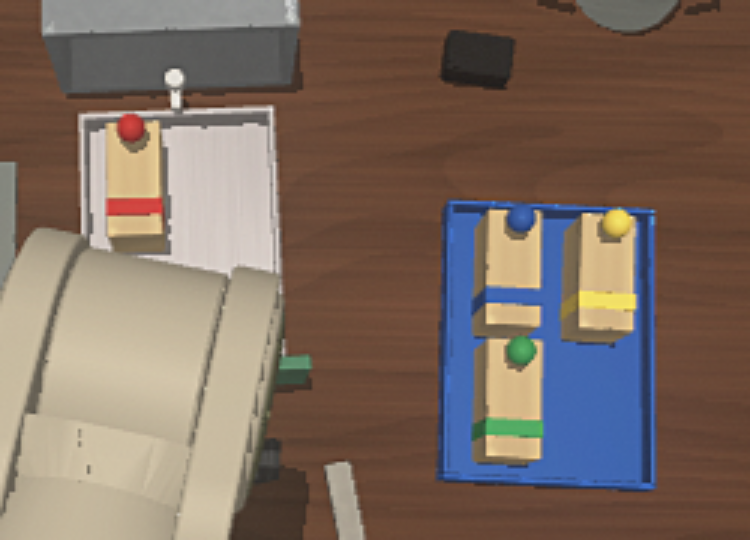

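Red is upright in the drawer; blue, yellow and green are upright in the crate. Closing the fingers and coming down in front of the drawer front.

Call:
apply_moves([
  [[0.005,0.0005,-0.03],[0,0,2.5]],
  [[0.005,0.0005,-0.03],[0,0,2.5]],
  [[0.005,0.0005,-0.03],[0,0,0]],
  [[0,0,-0.03],[0,0,0]],
  [[0,0,0],[0,0,0]],
  [[0,0,0],[0,0,0]],
  [[0,0,0],[0,0,0]],
], hand=0)

```text
time_s: 52.45
tcp_pos: [0.3872, 0.0128, 0.078]
orientation: [0.001, -0.025, 1.0, -0.0]
contact_force: [0.5, 0.2, 0.1]
finger_gap: 0.0002
grasp_force: 0.0
```

```bash
python3 -c "
from h import *
w=ctrl.camera('wrist');save(w,'w11');force(4);st()"
```

```text
F mean [ 0.06  0.09 -0.39] sd [0.53 0.38 0.32] tau [ -0.07 -28.84  24.96]
t 52.7 tcp mm [386.6  13.2  77.6] yaw 2.9 tz [ 0.002 -0.    -1.   ] F [-0.12  0.6  -0.88] gap -0.1 gf 0.0 q [-0.17  0.07 -0.66  0.84  0.   -0.22]
```

View pics/w11.png

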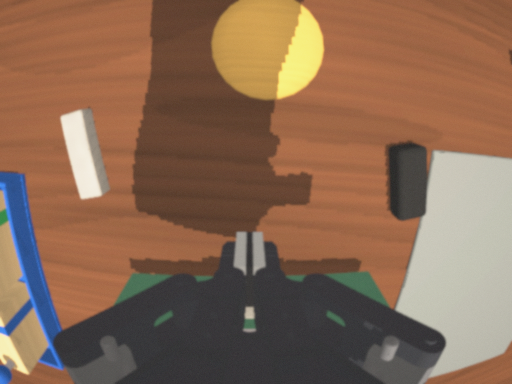

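The fingers are centred in front of the green panel (about 258,285). Making slow contact.

Call:
apply_moves([
  [[0.01,0.0005,0],[0,0,0]],
  [[0.01,0.0005,0],[0,0,0]],
  [[0.008,0.0004,0],[0,0,0]],
  [[0.008,0.0004,0],[0,0,0]],
  [[0.008,0.0004,0],[0,0,0]],
  [[0.008,0.0004,0],[0,0,0]],
  [[0.008,0.0004,0],[0,0,0]],
  [[0.008,0.0004,0],[0,0,0]],
])

```text
time_s: 53.5
tcp_pos: [0.4539, 0.017, 0.0763]
orientation: [-0.001, -0.025, 1.0, 0.0]
contact_force: [-0.9, 1.0, -0.2]
finger_gap: -0.0001
grasp_force: 0.6
```

Call:
apply_moves([
  [[0.01,0.0005,0],[0,0,0]],
  [[0.012,0.0006,0],[0,0,0]],
  [[0.012,0.0006,0],[0,0,0]],
  [[0.012,0.0006,0],[0,0,0]],
  [[0.012,0.0006,0],[0,0,0]],
  [[0.012,0.0006,0],[0,0,0]],
  [[0.012,0.0006,0],[0,0,0]],
  [[0.012,0.0006,0],[0,0,0]],
  [[0.012,0.0006,0],[0,0,0]],
  [[0.012,0.0006,0],[0,0,0]],
])

```text
time_s: 54.5
tcp_pos: [0.573, 0.0228, 0.0766]
orientation: [0.0, -0.025, 1.0, 0.0]
contact_force: [-1.6, 1.3, 1.2]
finger_gap: 0.0002
grasp_force: 0.7
```

```bash
python3 -c "
from h import *
st();t=ctrl.camera('top');cv2.imwrite('pics/t12.png',cv2.resize(t['img'][40:240,150:350,::-1],(600,600)))"
```

```text
t 54.5 tcp mm [573.   22.8  76.6] yaw 2.9 tz [ 0.  0. -1.] F [-1.6   1.26  1.18] gap 0.2 gf 0.7 q [-0.1   0.4  -0.22  0.95  0.   -0.15]
```

View pics/t12.png

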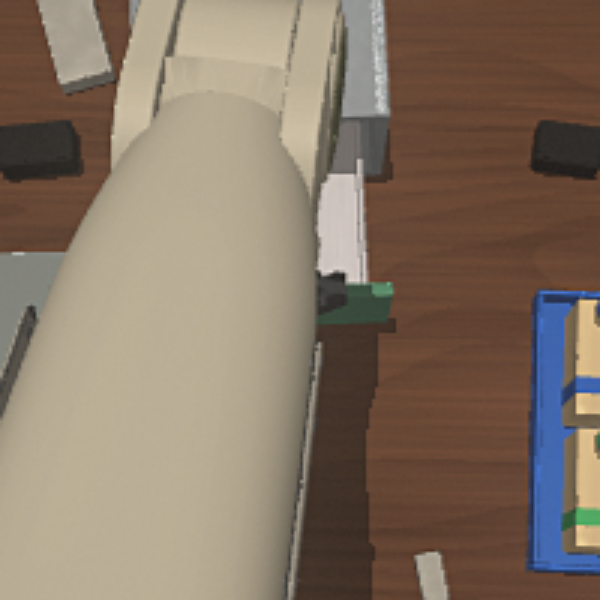

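The drawer is sliding in with almost no resistance; the panel's right end is at (355,303). On to the catch.

Call:
apply_moves([
  [[0.012,0.0006,0],[0,0,0]],
  [[0.012,0.0006,0],[0,0,0]],
  [[0.012,0.0006,0],[0,0,0]],
  [[0.012,0.0006,0],[0,0,0]],
  [[0.012,0.0006,0],[0,0,0]],
  [[0.012,0.0006,0],[0,0,0]],
  [[0.012,0.0006,0],[0,0,0]],
  [[0.008,0.0004,0],[0,0,0]],
  [[0.004,0.0002,0],[0,0,0]],
  [[0.002,0.0001,0],[0,0,0]],
  [[0.002,0.0001,0],[0,0,0]],
])

```text
time_s: 55.65
tcp_pos: [0.6715, 0.0275, 0.0765]
orientation: [-0.0, -0.025, 1.0, -0.0]
contact_force: [-0.9, 0.2, -1.3]
finger_gap: 0.0001
grasp_force: 0.6
```

Call:
apply_moves([
  [[0.002,0.0001,0],[0,0,0]],
  [[0.002,0.0001,0],[0,0,0]],
  [[0.002,0.0001,0],[0,0,0]],
])

```text
time_s: 55.95
tcp_pos: [0.6776, 0.0279, 0.0766]
orientation: [-0.0, -0.025, 1.0, -0.0]
contact_force: [-0.9, -0.7, 0.4]
finger_gap: -0.0001
grasp_force: 0.5
```

Call:
apply_moves([
  [[0.002,0.0001,0],[0,0,0]],
  [[0.002,0.0001,0],[0,0,0]],
  [[0.002,0.0001,0],[0,0,0]],
])

```text
time_s: 56.25
tcp_pos: [0.6839, 0.0283, 0.0765]
orientation: [-0.0, -0.025, 1.0, 0.0]
contact_force: [-0.9, -0.4, -1.0]
finger_gap: -0.0002
grasp_force: 0.5
```

Call:
apply_moves([
  [[0.002,0.0001,0],[0,0,0]],
  [[0.002,0.0001,0],[0,0,0]],
])

```text
time_s: 56.45
tcp_pos: [0.6879, 0.0285, 0.0766]
orientation: [-0.0, -0.025, 1.0, 0.0]
contact_force: [-1.9, -1.0, 0.0]
finger_gap: 0.0002
grasp_force: 0.5
```

Call:
apply_moves([
  [[0.002,0.0001,0],[0,0,0]],
  [[0.002,0.0001,0],[0,0,0]],
])

```text
time_s: 56.65
tcp_pos: [0.6896, 0.0286, 0.0765]
orientation: [-0.002, -0.025, 1.0, -0.0]
contact_force: [-11.9, -1.2, 6.7]
finger_gap: -0.0001
grasp_force: 5.9
```

Call:
apply_moves([
  [[0.002,0.0001,0],[0,0,0]],
  [[0.002,0.0001,0],[0,0,0]],
])

```text
time_s: 56.85
tcp_pos: [0.6915, 0.0287, 0.0766]
orientation: [-0.004, -0.025, 1.0, -0.0]
contact_force: [-12.5, -2.3, 6.4]
finger_gap: 0.0003
grasp_force: 6.6
```

Call:
apply_moves([
  [[0.002,0.0001,0],[0,0,0]],
  [[0.002,0.0001,0],[0,0,0]],
])

```text
time_s: 57.05
tcp_pos: [0.697, 0.0291, 0.0766]
orientation: [-0.003, -0.025, 1.0, -0.0]
contact_force: [-7.9, -0.8, 2.5]
finger_gap: -0.0006
grasp_force: 3.8
```

Call:
apply_moves([
  [[0.002,0.0001,0],[0,0,0]],
  [[0.001,0,0],[0,0,0]],
])

```text
time_s: 57.25
tcp_pos: [0.7019, 0.0293, 0.0766]
orientation: [-0.001, -0.025, 1.0, 0.0]
contact_force: [-3.5, -0.7, 0.3]
finger_gap: 0.0003
grasp_force: 1.9
```

Call:
apply_moves([
  [[0.001,0,0],[0,0,0]],
  [[0.001,0,0],[0,0,0]],
])

```text
time_s: 57.45
tcp_pos: [0.7045, 0.0295, 0.0765]
orientation: [-0.0, -0.025, 1.0, 0.0]
contact_force: [-5.6, -0.4, 3.2]
finger_gap: 0.0001
grasp_force: 2.8
```

Call:
apply_moves([
  [[0.001,0,0],[0,0,0]],
  [[0.001,0,0],[0,0,0]],
])

```text
time_s: 57.65
tcp_pos: [0.7045, 0.0295, 0.0766]
orientation: [-0.002, -0.025, 1.0, 0.0]
contact_force: [-11.5, 0.0, 6.6]
finger_gap: -0.0001
grasp_force: 6.0
```

Call:
apply_moves([
  [[0.001,0,0],[0,0,0]],
  [[0,0,0],[0,0,0]],
])

```text
time_s: 57.85
tcp_pos: [0.7044, 0.0294, 0.0766]
orientation: [-0.003, -0.025, 1.0, 0.0]
contact_force: [-13.3, 0.1, 6.9]
finger_gap: 0.0
grasp_force: 6.5
```

The drawer has met its hard stop about 15 mm past the catch peak. Backing off and checking.

Call:
apply_moves([
  [[-0.01,-0.0005,0],[0,0,0]],
  [[-0.02,-0.001,0],[0,0,0]],
  [[-0.03,-0.001,0],[0,0,0]],
  [[-0.03,0,0.03],[0,0,0]],
  [[-0.03,0,0.04],[0,0,0]],
  [[-0.04,0.03,0.04],[0,0,0]],
  [[-0.04,0.04,0.02],[0,0,0]],
  [[-0.04,0.04,0],[0,0,0]],
  [[-0.04,0.04,0],[0,0,0]],
  [[-0.03,0.045,0],[0,0,0]],
  [[-0.01,0.045,0],[0,0,0]],
  [[0,0.045,0],[0,0,0]],
  [[0,0.045,0],[0,0,0]],
  [[0,0.045,0],[0,0,0]],
  [[0,0,0],[0,0,0]],
])

```text
time_s: 59.35
tcp_pos: [0.4156, 0.3814, 0.1947]
orientation: [0.002, -0.028, 1.0, 0.002]
contact_force: [-0.4, -0.2, 0.0]
finger_gap: 0.0001
grasp_force: 0.0
```

```bash
python3 -c "
from h import *
st();t=ctrl.camera('top');s=ctrl.camera('scene')
cv2.imwrite('pics/t13.png',np.hstack([cv2.resize(t['img'][40:240,180:430,::-1],(400,320)),cv2.resize(s['img'][120:370,100:412,::-1],(400,320))]))"
```

```text
t 59.4 tcp mm [415.6 381.4 194.7] yaw 3.21 tz [ 0.003  0.004 -1.   ] F [-0.44 -0.22  0.  ] gap 0.1 gf 0.0 q [ 0.6   0.3  -0.06  1.2   0.    0.54]
```

View pics/t13.png

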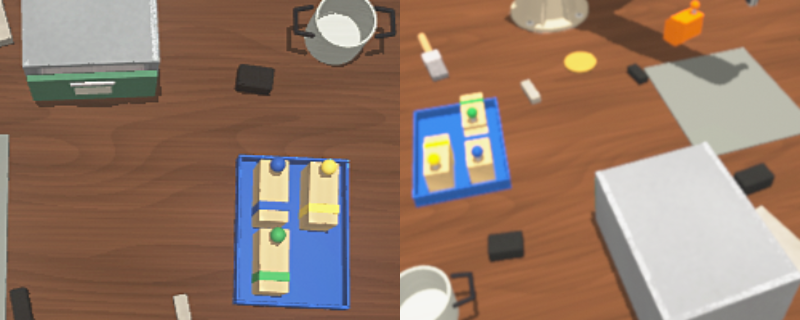

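The drawer front is flush with the cabinet (crop 92,85), and all three light boxes stand in the crate. The bystanders have not moved. Handing in.

```bash
python3 -c "
from h import *
print(ctrl.close_job())"
```

```text
the job is handed in; nothing more can be done
None
```

The job is handed in: all four boxes were weighed in order, red (about 0.74 kg) is in the drawer, which is shut home past its catch, and yellow (0.24 kg), green (0.37 kg) and blue (0.45 kg, where either place is allowed) stand in the crate.

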